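Close the extraction box with its keyed, lapping cover plates

TASK

Close the open extraction box with its two interlocking cover plates. Draw the rebated plate right out from under the low shelf by its free end and let go of it on the bench, then take it by its handle and lower it into the box beside the fixed deck, its key in the deck's socket, until it lies flush. Only then fit the flanged plate beside it, key in the first plate's socket and flange lapping over the rebate, so that it too lies flush, let go, and leave the caliper, loupe and marker pen where they are.

Things in the scene. Friction and masses are not known exactly. Their poses are not given: they have to be found in the camera images.
- rebated_mid (a point): Rebated plate (loose, about 0.26 kg): satin aluminium cover plate, 130 (its x) x 64 (its y) x 12 mm, with a black bar handle on top; lies flat and right side up on the bench, partly under the shelf. This point is its centre, half-way up (6 mm above the underside). On its -y edge, from x -34 to the +x end, the outer 10 mm is only 5 mm thick: the rebate.
- rebated_handle (a point): Centre of the bar of the rebated plate's handle, at x +8, y +8, z +28.5 mm from rebated_mid; axes as the plate's. The handle is a bridge 40 mm long (x), 12 mm wide (y); its bar spans 29 to 40 mm above the plate's underside, i.e. up to 28 mm above the plate's upper face. At the start it is under the shelf's top.
- rebated_tail (a point): Middle of the rebated plate's free end, 50 mm to the -x side of rebated_mid and 15 mm from the end edge, half-way up. The end is plain, 64 mm wide (y) and 12 mm thick from x -65 to -34 mm. At the start the plate sticks out of the shelf by 44 to 52 mm toward the robot.
- rebated_key (a point): Centre of the rebated plate's dovetail key, x +25, y +40 mm from rebated_mid; axes as the plate's. The key sticks out 16 mm from the +y edge, full thickness, 18 mm wide at its root and 36 mm at its head. A socket of the same form is cut in the opposite edge, centred at x -5 mm and open to -y.
- flanged_mid (a point): Flanged plate (loose, about 0.26 kg): aluminium cover plate, 130 (its x) x 64 (its y) x 12 mm, flat and right side up on the bench to the right of the box, turned up to 92 degrees either way from how it goes in. Centre of that area, 6 mm above the underside. On its +y edge, from x -32 to the +x end, a flange of the upper 5.5 mm sticks out 10 mm.
- flanged_handle (a point): Centre of the bar of the flanged plate's handle, at x +8, y 0, z +28.5 mm from flanged_mid; axes as the plate's. Handle as on the other plate: 40 mm long (x), 12 mm wide (y), bar 29 to 40 mm above the underside.
- flanged_key (a point): Centre of the flanged plate's dovetail key, x -5, y +50 mm from flanged_mid; axes as the plate's. Full thickness, from 42 mm (flush with the flange's edge, 18 mm wide) to 58 mm out (head, 36 mm wide).
- seat_rebated (a point): Where rebated_mid comes to lie in the extraction box, the plate's axes along this point's axes (the box's). The box is fixed, grey, 161 (x) x 193 (y) x 42 mm. The plates rest on rails 30 mm above the bench and end flush with its rim and with the fixed deck on its +y side, 42 mm up; this point is 36 mm up. Clearances 1.5 mm all round. Nothing on the box rises above 43 mm.
- seat_rebated_key (a point): Where rebated_key comes to lie: in the fixed deck's dovetail socket, x +25, y +40 mm from seat_rebated; same axes.
- seat_flanged (a point): Where flanged_mid comes to lie, 65.5 mm to the -y side of seat_rebated, at the same height; same axes. Clearances 1.5 mm, 2 mm at the box's -y wall.
- seat_flanged_key (a point): Where flanged_key comes to lie: in the socket of the rebated plate once that is in place, x -5, y +50 mm from seat_flanged; same axes.
- shelf_mouth (a point): Middle of the open front edge of the low fixed grey steel shelf, at bench height. x points into the shelf (away from the robot), y along the edge. 230 mm wide, 110 mm deep; room under it 50 mm (46 at the front lip); its top is 53 mm up and carries a small parts box and a tape roll, 26 mm high at most, on its rear half. The bench in front is clear for 150 mm.
- rebated_plate: The rebated plate; origin at the centre of its underside, 6 mm below rebated_mid, same axes.
- flanged_plate: The flanged plate; origin at the centre of its underside, 6 mm below flanged_mid, same axes.
- caliper: Digital caliper, 254 mm long, lying loose near the front edge of the bench; bystander. Origin under its middle.
- loupe: Black loupe, 34 mm across, 31 mm high, loose, at the left; bystander. Origin at the centre of its underside.
- pen_1: Black and white marker pen, 135 mm long, lying loose in front of the box; bystander. Origin under its middle.

How it is judged:
By the outcome, as a careful person would: the job done as asked, in the order asked, and still so for the second after the job is handed in, with the robot touching nothing.
It also fails if it takes over 64 s, if anything falls off the work surface, if the arm or the gripper's body presses on something with over 40 N, if the wrist force passes 120 N, or if a joint passes its speed limit or range.

ROBOT

A 7-joint arm with a two-finger parallel gripper is mounted at the origin on a cart in front of the work surface, level with it; the furniture and walls round the work are solid. World frame = base frame: x ahead of the robot, y to its left, z up, the work surface at z = 0. Lengths are in m, angles in degrees, forces in N, time in s.
With the tool pointing down it reaches from about 0.425 to 0.875 m from the base axis. Payload 4.7 kg.
Tool frame: the origin (TCP) lies on the centre line of the jaws, within the pads' length; the fingertips stand env.nose_length ahead of it and the grasp point (between the pads) lies 8 mm behind it (env.nose_length is the distance from the TCP to the fingertips, in m); y points along the fingers, z is the direction in which the jaws open and shut, and the axes are right-handed (so a half turn about y gives the same grasp; the last joint's range is limited). The gripper opens to 87 mm and grips with 3 to 60 N. Pads are 19 mm wide; open, the fingers measure 117 mm over their backs; the gripper's body (75 mm by 190 mm) begins 51 mm behind the grasp point.
Start: joints at [0.808, 18.392, -4.016, 83.108, 1.295, 78.541, -3.26], TCP at [0.65, -0, 0.234] pointing down, gripper open.
Joint ranges: [-163.93, 163.93], [-17.29, 119.83], [-79.2, 71.16], [3.27, 140.29], [-89.18, 269.18], [5.43, 117.66], [-154.24, 154.24]. Speed limits (degrees/s): [147.25, 147.25, 180, 180, 180, 180, 180].

INTERFACE

Orientations are given as [roll, pitch, yaw] about the fixed x, y, z axes, in that order (R = Rz(yaw) Ry(pitch) Rx(roll)).
In Python, from cell import env, read_camera, camera_info, job, models gives the robot as it stands.
- The arm moves only by the tool move_arm, never from a script. Its argument "moves" is a list of rows, each a list of 6 numbers: the shift along the tool's x, y, z in mm, then the turn, a rotation vector about the tool's x, y, z in degrees. In form: [[x, y, z, ax, ay, az], ...]. A call has 1 to 20 rows; each row is the pose to reach, as a shift and turn from the pose commanded when the call began, along the tool's axes at that moment; what a row does not reach only later rows make up. A row lasts 1/12 s, in which the tool goes at most 41.7 mm and 7.16 degrees, less where a joint would pass 70% of its speed; a pose out of reach is approached as far as the arm can. A call with a gripper value outside its range is refused whole. "claw" is the finger opening in mm, from 0 to 87, set as the call begins (left out, the last holds). The fingers move at their own pace and stop on an object; "newtons" is the grip in N (left out, the last holds). Time passes only in rows, so rows that repeat a pose let the fingers close. It gives the time, the measured TCP pose, the force and the opening at its end, in the units of the state.
- env.get_obs(): the state, without advancing time (a new reading comes with each control period).
- read_camera(name): name is "scene" or "side" or "wrist"; returns (picture, depth): 420x560x3 uint8, red, green, blue; 420x560 float32, m along the optical axis (not along the pixel's ray), 0 where there is no reading.
- camera_info(name): a dict with "fx", "fy", "cx", "cy" (pixels), "R" (3x3) and "t" (3): a world point X has camera coordinates R X + t. Camera axes: x right, y down, z forward; pixel columns grow to the right and rows downward; lengths in m; the calibration is good to about 2 mm. A picture is of the moment at which its call begins: read the wrist's pose just before it. camera_info takes no time and is no camera call; for the wrist camera it gives the pose at the moment of the call.
- job.sign_off(): hands the job in, once; it reports no verdict.
Trained networks look in the newest picture that a camera, given by its name, has taken for a name from the list of things; names that differ only in an ending like _2 or _b are one class to them, and where a whole thing is asked for, a point or a joint stands for the part that bears it (a point fixed in the world has none). Each returns a list of dicts, best first, with "score" (0 to 1); they miss things now and then, are a little off and sometimes report something else, mostly with a low value. They report only what shows in the picture. A call takes as long as a camera call.
- models.spot_in(target, camera): "point" ([x, y, z] in m, in world coordinates, good to about 4 mm: the middle of the surface that is visible of it).
- models.cut_out(target, camera): "mask" (420x560 bool, what is visible of it).
The state is a dict: "time_s": time; "qpos": joint angles; "joint_velocities": joint speeds; "effort": joint torques, N m; "tool_pos": TCP position; "tool_rot": TCP orientation; "force": force on the tool from outside, world axes, zero at the start; "wrist_torque": the same for the moment, N m; "grip_width": finger opening in m.
Only numpy, scipy, OpenCV 4.12 (cv2) and the standard library are available. Lean on these libraries where they do the work, as an engineer would, in place of code of your own. Each camera call takes 0.05 s, during which the arm holds its last target.

## Working session

There is one attempt and no reset: what is moved stays moved. The work goes in short steps, Python scripts to look and compute and a tool call to move; the robot and the scene stay as the last step left them, time stands still between calls to the robot, and variables do not carry over. Pictures are saved under pics/ and viewed, and the job is handed in when it is done.

Besides the shell and the picture viewer there is one more tool, called after "Request:" as name(argument=value, ...) on one line, values as JSON. move_arm: Moves the arm, as the interface text tells. Its arguments: {"type":"object","properties":{"moves":{"type":"array","items":{"type":"array","items":{"type":"number"}}},"claw":{"type":"number"},"newtons":{"type":"number"}},"required":["moves"]}

```bash
mkdir -p pics; ls; python3 - <<'E'
from cell import env, read_camera, camera_info, job, models
import cv2, numpy as np
print(env.get_obs(), env.nose_length)
for n in ["scene","side","wrist"]:
    ci=camera_info(n)
    p,d=read_camera(n)
    cv2.imwrite(f"pics/{n}0.png",p[:,:,::-1])
    np.savez(f"{n}0.npz",p=p,d=d,**ci)
    print(n,{k:np.round(v,3).tolist() for k,v in ci.items()})
E
```

```text
pics
{'time_s': 0.0, 'qpos': array([ 0.80985335, 18.43850757, -4.01740687, 83.17612068,  1.29527997,
       78.54088766, -3.25775628]), 'joint_velocities': array([ 0.0197341 ,  0.05861767,  0.06923311, -0.05472245, -0.0595336 ,
       -0.06819459,  0.01178797]), 'effort': array([-2.58547143e-04, -4.91284704e+01, -4.03903294e-01, -3.12526345e+01,
       -6.40594075e-02,  4.37659642e-02,  1.61017233e-04]), 'tool_pos': array([ 6.49455784e-01, -5.42017155e-05,  2.32457337e-01]), 'tool_rot': array([-9.01102465e+01, -5.51700314e-03, -8.99959922e+01]), 'force': array([ 0.12196446, -0.07889522,  0.23589002]), 'wrist_torque': array([0.00794523, 0.00417344, 0.03377622]), 'grip_width': 0.08695240683926046} 0.011
scene {'fx': 445.028, 'fy': 445.028, 'cx': 279.883, 'cy': 208.422, 'R': [[0.854, -0.52, -0.017], [-0.324, -0.506, -0.799], [0.407, 0.688, -0.601]], 't': [-0.41, 0.253, 0.87]}
side {'fx': 408.956, 'fy': 408.956, 'cx': 275.009, 'cy': 201.986, 'R': [[-0.846, -0.533, -0.003], [-0.195, 0.315, -0.929], [0.496, -0.785, -0.371]], 't': [0.454, 0.129, 0.856]}
wrist {'fx': 296.431, 'fy': 296.431, 'cx': 279.902, 'cy': 207.926, 'R': [[1.0, 0.0, -0.002], [0.001, -0.964, 0.267], [-0.002, -0.267, -0.964]], 't': [-0.648, -0.033, 0.392]}
```

View pics/scene0.png

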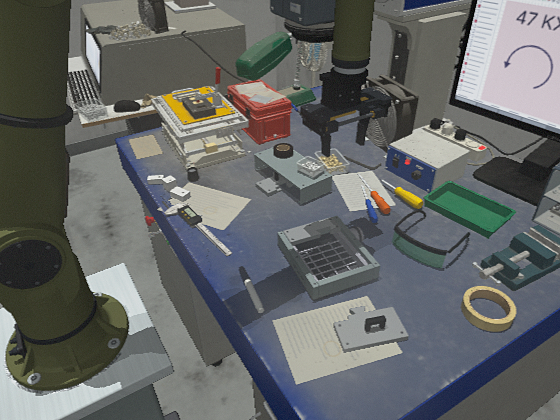

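View pics/side0.png

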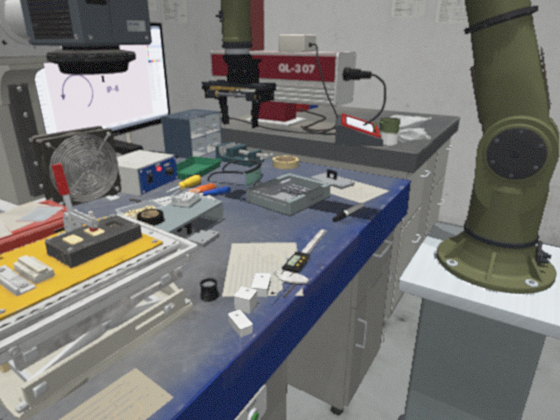

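View pics/wrist0.png

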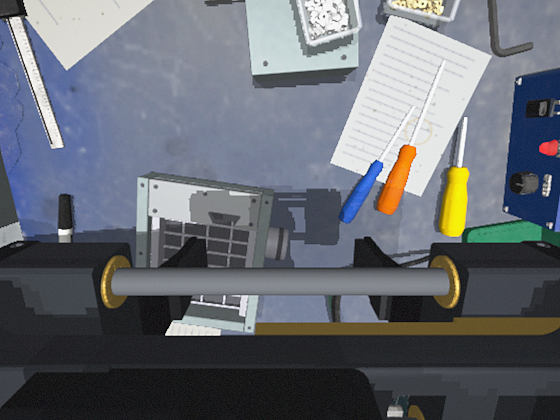

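The scene camera shows the box at about (330,260), the flanged plate at (370,330), the shelf at (290,175) and the rebated tail at (268,186). In the wrist view the box is at (200,250) and the shelf front is at about (305,75).

```bash
python3 - <<'E'
from cell import env, read_camera, camera_info, job, models
import cv2, numpy as np
names="rebated_mid rebated_tail flanged_mid flanged_handle flanged_key seat_rebated seat_rebated_key seat_flanged shelf_mouth".split()
for cam in ["scene","side"]:
    for n in names:
        r=models.spot_in(n,cam)
        print(cam,n,[(np.round(x["point"],3).tolist(),round(x["score"],2)) for x in r[:3]])
for n in ["caliper","loupe","pen_1"]:
    r=models.spot_in(n,"scene"); print(n,[(np.round(x["point"],3).tolist(),round(x["score"],2)) for x in r[:2]])
print(env.get_obs()["time_s"])
E
```

```text
scene rebated_mid [([0.591, 0.241, 0.012], 0.56)]
scene rebated_tail [([0.597, 0.24, 0.015], 0.84)]
scene flanged_mid [([0.498, -0.301, 0.01], 0.65), ([0.597, 0.238, 0.015], 0.65)]
scene flanged_handle [([0.497, -0.302, 0.01], 0.6)]
scene flanged_key [([0.498, -0.302, 0.013], 0.72)]
scene seat_rebated [([0.55, -0.094, 0.028], 0.6), ([0.498, -0.3, 0.011], 0.6)]
scene seat_rebated_key [([0.549, -0.097, 0.023], 0.75), ([0.426, 0.393, 0.021], 0.73)]
scene seat_flanged [([0.55, -0.094, 0.027], 0.75)]
scene shelf_mouth [([0.663, 0.193, 0.05], 0.67)]
side rebated_mid [([0.594, 0.247, 0.011], 0.93)]
side rebated_tail [([0.597, 0.248, 0.014], 0.61)]
side flanged_mid [([0.491, -0.293, 0.011], 0.87)]
side flanged_handle [([0.494, -0.293, 0.012], 0.92)]
side flanged_key [([0.492, -0.29, 0.014], 0.88)]
side seat_rebated [([0.544, -0.061, 0.031], 0.89)]
side seat_rebated_key [([0.537, -0.063, 0.032], 0.58), ([0.593, 0.253, 0.014], 0.55)]
side seat_flanged [([0.537, -0.065, 0.029], 0.77)]
side shelf_mouth [([0.494, -0.293, 0.012], 0.72), ([0.652, 0.216, 0.05], 0.62)]
caliper [([0.345, 0.2, 0.003], 0.56)]
loupe [([0.422, 0.393, 0.021], 0.7)]
pen_1 [([0.347, -0.092, 0.012], 0.84)]
1.2
```

Request:
move_arm(moves=[[-35,0,-25,0,0,0],[-70,0,-50,0,0,0],[-90,0,-65,0,0,0],[-90,0,-65,0,0,0],[-90,0,-65,0,0,0]])

```text
time_s: 1.62
tool_pos: [0.5843, 0.0922, 0.2341]
tool_rot: [-89.9, 0.0, -89.8]
force: [0.5, -0.2, 0.1]
grip_width: 0.0871
```

```bash
cat > h.py <<'E'
from cell import env, read_camera, camera_info, job, models
import cv2, numpy as np
from scipy.spatial.transform import Rotation as Rn
def snap(n,tag):
    ci=camera_info(n); p,d=read_camera(n)
    cv2.imwrite(f"pics/{n}{tag}.png",p[:,:,::-1]); np.savez(f"{n}{tag}.npz",p=p,d=d,**ci)
    return p,d,ci
def load(n,tag):
    z=np.load(f"{n}{tag}.npz"); return z["p"],z["d"],{k:z[k] for k in ["fx","fy","cx","cy","R","t"]}
def cloud(d,ci):
    v,u=np.mgrid[:d.shape[0],:d.shape[1]]
    c=np.stack([(u-ci["cx"])/ci["fx"]*d,(v-ci["cy"])/ci["fy"]*d,d],-1)
    return (c-np.array(ci["t"]))@np.array(ci["R"])   # world; zero where d==0 invalid
def proj(X,ci):
    c=np.atleast_2d(X)@np.array(ci["R"]).T+np.array(ci["t"])
    return np.stack([ci["fx"]*c[:,0]/c[:,2]+ci["cx"],ci["fy"]*c[:,1]/c[:,2]+ci["cy"]],-1)
def ray(uv,z,ci):
    uv=np.atleast_2d(uv); R=np.array(ci["R"]);t=np.array(ci["t"])
    dd=np.stack([(uv[:,0]-ci["cx"])/ci["fx"],(uv[:,1]-ci["cy"])/ci["fy"],np.ones(len(uv))],-1)@R
    c0=-R.T@t
    s=(np.atleast_1d(z)-c0[2])/dd[:,2]
    return c0+s[:,None]*dd
def topview(d,p,ci,x0,x1,y0,y1,z0,z1,res=0.0005):
    "ortho rectified: warp picture at plane z"
    pass
def st():
    o=env.get_obs(); print("t",round(o["time_s"],2),"pos",np.round(o["tool_pos"]*1000,1),"rot",np.round(o["tool_rot"],2),"F",np.round(o["force"],1),"T",np.round(o["wrist_torque"],2),"w",round(o["grip_width"]*1000,1)); return o
E
python3 - <<'E'
from h import *
st(); snap("wrist","1"); 
E
```

```text
t 1.62 pos [584.3  92.2 234.1] rot [-8.995e+01  2.000e-02 -8.976e+01] F [ 0.5 -0.2  0.1] T [-0.08 -0.04  0.  ] w 87.1
```

View pics/wrist1.png

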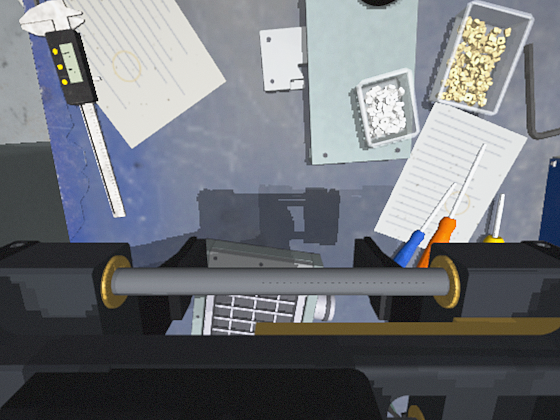

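The rebated tail is visible at (262–303, 27–92), just left of the shelf edge at column 305. I'll fit its edges next.

```bash
python3 - <<'E'
from h import *
p,d,ci=load("wrist","1")
W=cloud(d,ci)
sub=W[20:100,255:320]
print(np.round(W[60,255:320:4]*1000).astype(int).tolist())
m=(W[...,2]>0.007)&(W[...,2]<0.020)&(W[...,0]>0.5)&(W[...,0]<0.72)&(W[...,1]>0.17)&(W[...,1]<0.33)
print(m.sum())
ii,jj=np.nonzero(m); print(ii.min(),ii.max(),jj.min(),jj.max(), np.median(W[m][:,2]))
cv2.imwrite("pics/crop1.png",cv2.resize(p[0:200,230:430,::-1],None,fx=3,fy=3,interpolation=cv2.INTER_CUBIC))
for u,v in [(262,28),(262,91),(304,91),(301,27),(309,164),(306,0),(411,158)]:
    print((u,v),np.round(ray([u,v],.012,ci)*1000,1),"z53",np.round(ray([u,v],.053,ci)*1000,1), np.round(W[v,u]*1000))
E
```

```text
[[554, 241, 2], [558, 241, 1], [564, 238, 15], [568, 238, 13], [573, 238, 13], [578, 239, 12], [582, 238, 14], [587, 238, 14], [591, 238, 14], [596, 239, 13], [601, 238, 14], [605, 239, 12], [610, 239, 13], [611, 231, 54], [615, 231, 54], [619, 230, 55], [623, 231, 54]]
2572
26 90 259 306 0.013547350179106334
(262, 28) [[563.  271.4  12. ]] z53 [[565.2 259.8  53. ]] [562. 274.   3.]
(262, 91) [[562.2 205.2  12. ]] z53 [[564.5 200.8  53. ]] [562. 206.   3.]
(304, 91) [[611.9 205.4  12. ]] z53 [[608.8 201.   53. ]] [613. 206.   2.]
(301, 27) [[606.8 272.6  12. ]] z53 [[604.2 260.9  53. ]] [607. 272.  15.]
(309, 164) [[620.4 119.3  12. ]] z53 [[616.4 124.4  53. ]] [622. 118.   1.]
(306, 0) [[611.7 299.   12. ]] z53 [[608.6 284.4  53. ]] [608. 284.  54.]
(411, 158) [[748.2 127.4  12. ]] z53 [[730.1 131.5  53. ]] [753. 126.   1.]
```

View pics/crop1.png

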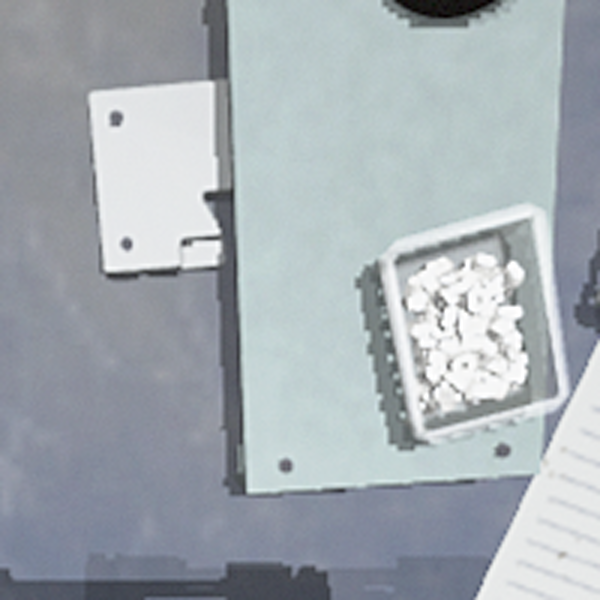

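```bash
cat >> h.py <<'E'
def delta(pos_mm,yaw,o=None):
    o=o or env.get_obs()
    R0=Rn.from_euler("xyz",o["tool_rot"],degrees=True); 
    Rt=Rn.from_euler("xyz",[-90,0,yaw],degrees=True)
    s=R0.inv().apply(np.array(pos_mm)-o["tool_pos"]*1000)
    rv=(R0.inv()*Rt).as_rotvec(degrees=True)
    print("shift",np.round(s,1),"rot",np.round(rv,2))
    return s,rv
E
python3 - <<'E'
from h import *
p,d,ci=load("wrist","1")
c=ray([[259.7,30.7],[264.7,91]],.012,ci)*1000; print(c, np.linalg.norm(c[0]-c[1]))
e=c[0]-c[1]; yaw=np.degrees(np.arctan2(-e[0],e[1])); print(yaw)
ex=np.array([np.cos(np.radians(yaw)),np.sin(np.radians(yaw))]); t=c.mean(0)[:2]+15*ex; print("tail",t)
print("shelf edge", ray([[230+230/3,0],[230+245/3,490/3]],.053,ci)*1000)
print("caliper end",ray([[125,215],[35,20]],.003,ci)*1000)
delta([t[0],t[1],120],yaw)
E
```

```text
[[560.36125457 268.70263911  12.        ]
 [565.39430636 205.19174796  12.        ]] 63.710006323059126
4.531053104310042
tail [577.83090043 238.13218442]
shelf edge [[609.21971937 284.36945351  53.        ]
 [619.33780069 125.11196618  53.        ]]
caliper end [[374.61119587  48.47386804   3.        ]
 [303.18370017 280.92445073   3.        ]]
shift [-148.2  113.9   -7.3] rot [-1.000e-02 -9.447e+01  8.000e-02]
```

Request:
move_arm(moves=[[-25,5,0,0,-7,0],[-55,15,0,0,-14,0],[-85,25,0,0,-21,0],[-115,35,0,0,-28,0],[-140,45,-3,0,-35,0],[-148,55,-5,0,-42,0],[-148,65,-7,0,-49,0],[-148,75,-7,0,-56,0],[-148,85,-7,0,-63,0],[-148,95,-7,0,-70,0],[-148,105,-7,0,-77,0],[-148,114,-7,0,-84,0],[-148,114,-7,0,-91,0],[-148,114,-7,0,-94.5,0],[-148,114,-7,0,-94.5,0],[-148,114,-7,0,-94.5,0]])

```text
time_s: 3.0
tool_pos: [0.5792, 0.2363, 0.1193]
tool_rot: [-90.0, -0.0, 4.2]
force: [0.5, -0.3, 0.8]
grip_width: 0.0873
```

```bash

python3 - <<'E'
from h import *
o=st(); print(np.round(o["qpos"],1)); snap("wrist","2"); snap("side","2"); snap("scene","2")
E
```

```text
t 3.0 pos [579.2 236.3 119.3] rot [-90.03  -0.     4.23] F [ 0.5 -0.3  0.8] T [ 0.1  -0.02  0.01] w 87.3
[ -5.4  21.6 -23.8  94.    9.4  66.4  62.8]
```

View pics/wrist2.png

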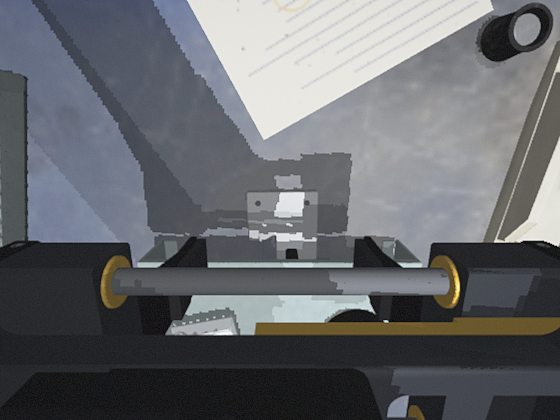

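View pics/side2.png

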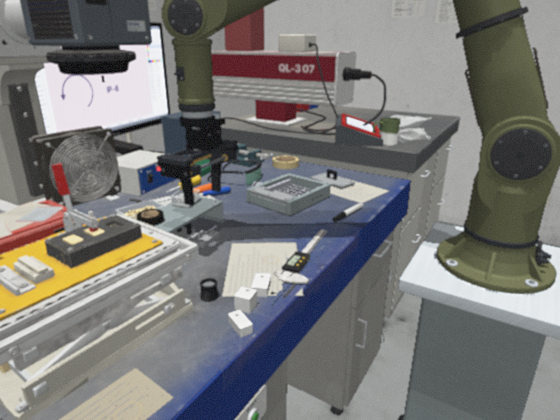

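The wrist view shows the tail end edge at row 192, columns 247–317, centred under the jaws at about column 282 and square to them. I'll check those numbers and get the descent shift.

```bash

python3 - <<'E'
from h import *
p,d,ci=load("wrist","2")
c=ray([[247,192],[317.5,193]],.012,ci)*1000; print(c, np.linalg.norm(c[0]-c[1]))
cv2.imwrite("pics/crop2.png",cv2.resize(p[150:280,200:360,::-1],None,fx=5,fy=4.5,interpolation=cv2.INTER_CUBIC))
e=c[1]-c[0]; yaw=np.degrees(np.arctan2(-e[0],e[1])); print(yaw)
ex=np.array([np.cos(np.radians(yaw)),np.sin(np.radians(yaw))]); print("tail",c.mean(0)[:2]+15*ex)
delta([578,238,14],4.6)
E
```

```text
[[564.97815174 205.97486637  12.        ]
 [561.22582712 269.14589474  12.        ]] 63.28237326178914
3.3993438373842944
tail [578.07559704 238.44980468]
shift [ -0.5 105.6   0.7] rot [ 0.01 -0.23  0.02]
```

View pics/crop2.png

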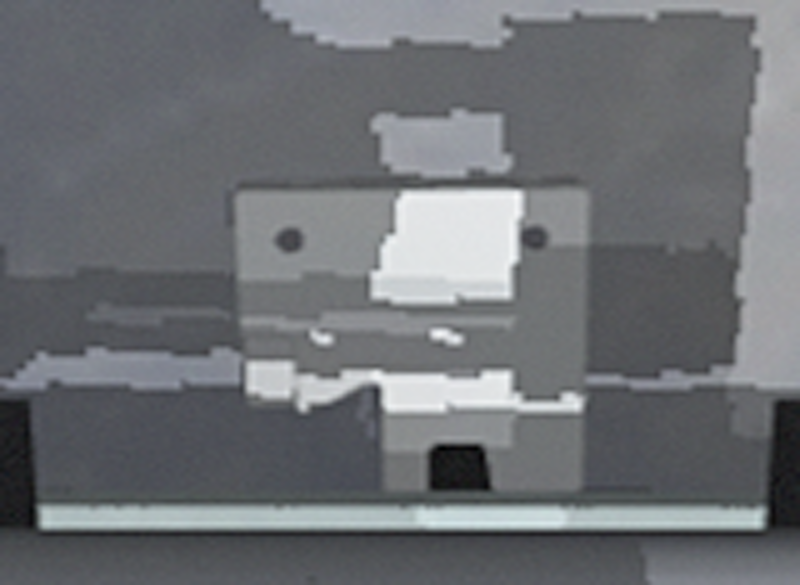

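Request:
move_arm(moves=[[0,35,1,0,0,0],[0,65,1,0,0,0],[0,90,1,0,0,0],[0,100,1,0,0,0],[0,105,1,0,0,0],[0,105,1,0,0,0]])

```text
time_s: 3.65
tool_pos: [0.5777, 0.2389, 0.0141]
tool_rot: [-90.0, 0.1, 4.5]
force: [0.2, -0.1, 0.6]
grip_width: 0.0869
```

Request:
move_arm(moves=[[0,0,0,0,0,0],[0,0,0,0,0,0],[0,0,0,0,0,0],[0,0,0,0,0,0],[0,0,0,0,0,0],[0,0,0,0,0,0]], claw=50, newtons=20)

```text
time_s: 4.15
tool_pos: [0.5786, 0.239, 0.0156]
tool_rot: [-90.0, -0.1, 4.5]
force: [-0.5, -0.7, 3.7]
grip_width: 0.0638
```

Request:
move_arm(moves=[[-10,0,0,0,0,0],[-25,0,0,0,0,0],[-45,0,0,0,0,0],[-65,0,0,0,0,0],[-85,0,0,0,0,0],[-105,0,0,0,0,0],[-115,0,0,0,0,0],[-115,0,0,0,0,0],[-115,0,0,0,0,0]])

```text
time_s: 4.9
tool_pos: [0.4611, 0.2302, 0.0155]
tool_rot: [-90.0, 0.1, 4.6]
force: [-5.7, -1.1, 13.2]
grip_width: 0.0635
```

```bash

python3 - <<'E'
from h import *
o=st(); p,d,ci=snap("scene","3"); snap("side","3")
cv2.imwrite("pics/crop3.png",cv2.resize(p[100:250,180:400,::-1],None,fx=3.5,fy=3.5))
E
```

```text
t 4.9 pos [461.1 230.2  15.5] rot [-90.05   0.13   4.55] F [-5.7 -1.1 13.2] T [0.   1.4  0.11] w 63.5
```

View pics/crop3.png

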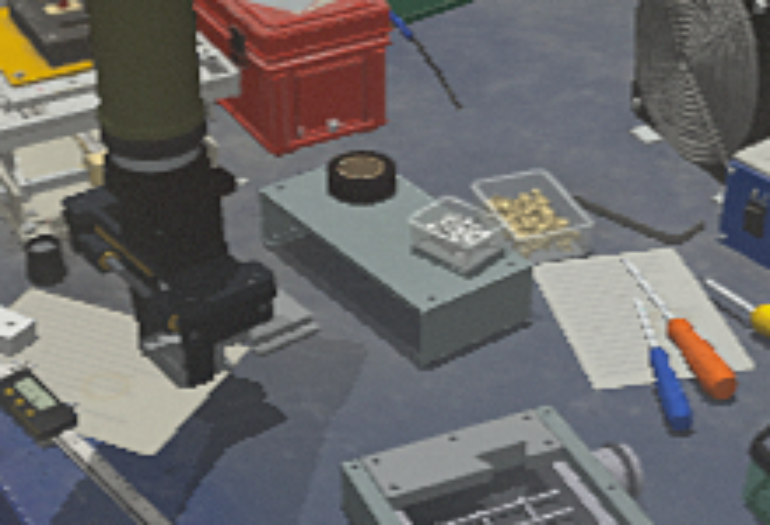

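The plate is fully clear of the shelf. I'll release it, rise, and move in +x so the wrist camera sees it.

Request:
move_arm(moves=[[0,0,0,0,0,0],[0,0,0,0,0,0],[0,0,0,0,0,0],[0,0,0,0,0,0],[0,-25,0,0,0,0],[0,-65,0,0,0,0],[0,-105,0,0,0,0],[35,-145,0,0,0,0],[70,-175,0,0,0,0],[110,-185,0,0,0,0],[130,-185,0,0,0,0],[130,-185,0,0,0,0],[130,-185,0,0,0,0]], claw=87)

```text
time_s: 6.08
tool_pos: [0.5939, 0.2395, 0.1983]
tool_rot: [-90.0, 0.1, 4.4]
force: [-0.6, 0.5, -0.2]
grip_width: 0.0868
```

```bash

python3 - <<'E'
from h import *
o=st(); p,d,ci=snap("wrist","4")
for n in ["rebated_mid","rebated_handle","rebated_key"]:
    r=models.spot_in(n,"wrist"); print(n,[(np.round(x["point"],3).tolist(),round(x["score"],2)) for x in r[:2]])
E
```

```text
t 6.08 pos [593.9 239.5 198.3] rot [-89.98   0.1    4.39] F [-0.6  0.5 -0.2] T [0.16 0.04 0.04] w 86.8
rebated_mid [([0.511, 0.235, 0.012], 0.92)]
rebated_handle [([0.511, 0.236, 0.012], 0.91)]
rebated_key [([0.511, 0.239, 0.01], 0.82)]
```

View pics/wrist4.png

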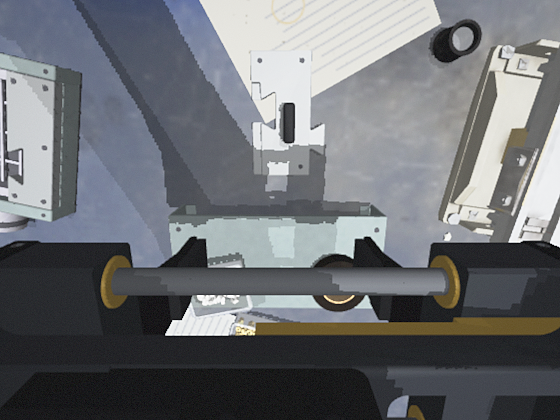

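The plate lies clear at (250–326, 50–177), with the handle at (288,123). I'll overlay the plate model and fit its pose.

```bash
cat >> h.py <<'E'
def outline_rebated():
    # top-face full-thickness outline (mm), plate frame; rebate lower region excluded
    return np.array([[-65,32],[16,32],[7,48],[43,48],[34,32],[65,32],[65,-22],[13.-3,-22]])  # partial
REB=dict(
 top=np.array([[65,-22],[65,32],[34,32],[43,48],[7,48],[16,32],[-65,32],[-65,-32],[-34,-32],[-34,-22]],float),
 h=np.array([[-12,2],[28,2],[28,14],[-12,14]],float))
FLA=dict(
 top=np.array([[65,-32],[65,42],[4,42],[13,58],[-23,58],[-14,42],[-32,42],[-32,32],[-65,32],[-65,-32]],float),
 h=np.array([[-12,-6],[28,-6],[28,6],[-12,6]],float))
def place(P,x,y,yaw,z):
    c,s=np.cos(np.radians(yaw)),np.sin(np.radians(yaw))
    return np.column_stack([x+c*P[:,0]-s*P[:,1],y+s*P[:,0]+c*P[:,1],np.full(len(P),z)])/1000
def overlay(p,ci,M,x,y,yaw,z0,fn,box,f=5):
    im=p[:,:,::-1].copy(); u0,u1,v0,v1=box
    im=cv2.resize(im[v0:v1,u0:u1],None,fx=f,fy=f,interpolation=cv2.INTER_CUBIC)
    for k,zz,col in [("top",z0+12,(0,0,255)),("h",z0+40,(0,255,0))]:
        q=(proj(place(M[k],x,y,yaw,zz),ci)+0.5-[u0,v0])*f
        cv2.polylines(im,[np.round(q).astype(np.int32)],k=="h" or M is FLA,col,1)
    cv2.imwrite(fn,im)
def fit(p,ci,M,x,y,yaw,z0,r=6,clos=False,dz=False,parts=("top","h")):
    "maximise gradient magnitude along projected outline"
    from scipy.optimize import differential_evolution
    g=cv2.GaussianBlur(cv2.cvtColor(p,cv2.COLOR_RGB2GRAY).astype(np.float32),(0,0),0.8)
    G=np.hypot(cv2.Sobel(g,cv2.CV_32F,1,0),cv2.Sobel(g,cv2.CV_32F,0,1)); G=np.minimum(G,120)
    def samp(P,closed):
        P=np.vstack([P,P[:1]]) if closed else P
        return np.vstack([a+(b-a)*np.arange(0,1,1/max(2,int(np.linalg.norm(b-a)/1.0)))[:,None] for a,b in zip(P[:-1],P[1:])])
    S=[]
    if "top" in parts: S.append((samp(M["top"],M is FLA),12))
    if "h" in parts: S.append((samp(M["h"],True),40))
    def cost(a):
        c=0
        for P,z in S:
            q=proj(place(P,x+a[0],y+a[1],yaw+a[2],z0+z+(a[3] if dz else 0)),ci).astype(np.float32)
            c-=cv2.remap(G,q[:,:1].copy(),q[:,1:].copy(),cv2.INTER_LINEAR).sum()
        return c
    b=[(-r,r),(-r,r),(-4,4)]+([(-6,6)] if dz else [])
    s=differential_evolution(cost,b,seed=1,maxiter=150,tol=1e-8)
    a=s.x; print("fit",np.round([x+a[0],y+a[1],yaw+a[2]]+([a[3]] if dz else []),2),"score",round(s.fun))
    return x+a[0],y+a[1],yaw+a[2]
E
python3 - <<'E'
from h import *
p,d,ci=load("wrist","4")
f=fit(p,ci,REB,511,234,4.5,0)
fit(p,ci,REB,511,234,4.5,0,dz=True)
fit(p,ci,REB,511,234,4.5,0,parts=("top",)); fit(p,ci,REB,511,234,4.5,0,parts=("h",))
overlay(p,ci,REB,*f,0,"pics/ov4.png",(230,350,40,190),5 if False else 4)
W=cloud(d,ci); print("bar z",np.round(W[110:135:6,288]*1000)); print("h pred", place(np.array([[8,8.]]),*f,34))
E
```

```text
fit [509.51 233.73   5.25] score -40555
fit [509.83 233.94   5.27  -2.61] score -40767
fit [509.63 233.71   5.21] score -28157
fit [509.61 233.26   7.81] score -12471
bar z [[505. 241.  42.]
 [510. 242.  41.]
 [516. 242.  41.]
 [522. 243.  41.]
 [528. 243.  42.]]
h pred [[0.51674404 0.24243319 0.034     ]]
```

View pics/ov4.png

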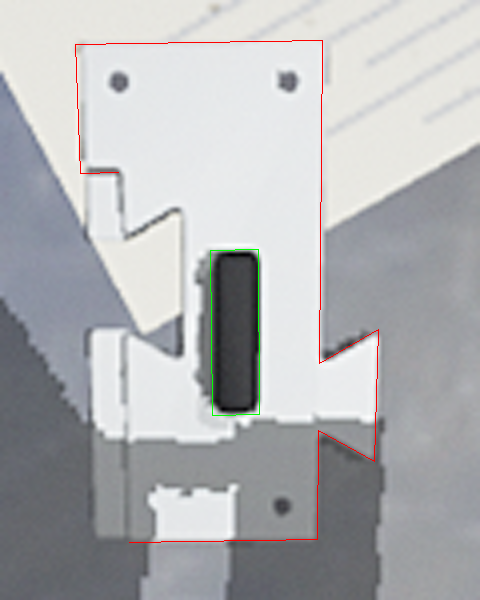

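The fit is tight: mid (509.7, 233.9), handle bar (516.9, 242.5), bar top at about 41 mm in the depth image. That agrees with the text and with where I released it. Next I'll move over the handle.

```bash

python3 - <<'E'
from h import *
delta([516.9,242.5,27],4.6)
E
```

```text
shift [-73.7 172.1   8. ] rot [ 0.03 -0.02 -0.09]
```

Request:
move_arm(moves=[[-30,15,4,0,0,0],[-60,40,8,0,0,0],[-74,75,8,0,0,0],[-74,110,8,0,0,0],[-74,140,8,0,0,0],[-74,160,8,0,0,0],[-74,172,8,0,0,0],[-74,172,8,0,0,0],[-74,172,8,0,0,0]], claw=40)

```text
time_s: 7.03
tool_pos: [0.5183, 0.2426, 0.0281]
tool_rot: [-90.0, -0.0, 4.5]
force: [0.3, 0.1, 0.6]
grip_width: 0.0417
```

```bash

python3 - <<'E'
from h import *
st();delta([516.9,242.5,27],4.6)
p,d,ci=snap("side","5"); cv2.imwrite("pics/crop5.png",cv2.resize(p[120:300,120:320,::-1],None,fx=3.3,fy=3.3))
E
```

```text
t 7.03 pos [518.3 242.6  28.1] rot [-9.00e+01 -1.00e-02  4.53e+00] F [0.3 0.1 0.6] T [ 0.09 -0.07 -0.02] w 41.7
shift [-1.4  1.1  0. ] rot [ 0.   -0.07  0.01]
```

View pics/crop5.png

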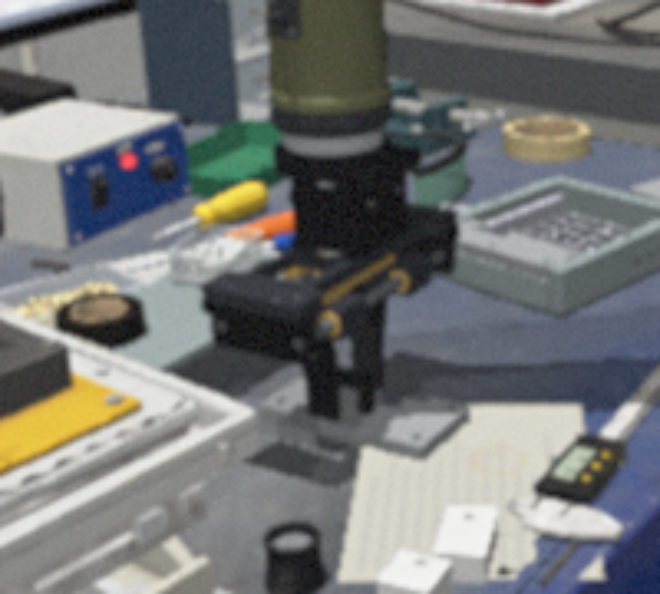

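Request:
move_arm(moves=[[-1,1.5,0,0,0,0],[-1,1.5,0,0,0,0],[-1,1.5,0,0,0,0],[-1,1.5,0,0,0,0],[-1,1.5,0,0,0,0],[-1,1.5,0,0,0,0],[-1,1.5,0,0,0,0]], claw=5, newtons=45)

```text
time_s: 7.67
tool_pos: [0.5177, 0.2424, 0.0264]
tool_rot: [-90.0, -0.0, 4.5]
force: [0.4, -0.0, 1.8]
grip_width: 0.0117
```

```bash

python3 - <<'E'
from h import *
st();delta([700,-80,200],4.6)
E
```

```text
t 7.67 pos [517.7 242.4  26.4] rot [-8.999e+01 -3.000e-02  4.500e+00] F [ 0.4 -0.   1.8] T [0.14 0.05 0.  ] w 11.7
shift [ 156.5 -173.6 -335.6] rot [-0.01 -0.1   0.03]
```

Request:
move_arm(moves=[[0,-10,0,0,0,0],[0,-35,0,0,0,0],[0,-70,0,0,0,0],[0,-105,-10,0,0,0],[5,-140,-30,0,0,0],[15,-165,-60,0,0,0],[30,-174,-95,0,0,0],[45,-174,-130,0,0,0],[60,-174,-165,0,0,0],[75,-174,-200,0,0,0],[90,-174,-235,0,0,0],[105,-174,-270,0,0,0],[120,-174,-300,0,0,0],[138,-174,-325,0,0,0],[150,-174,-335,0,0,0],[156,-174,-336,0,0,0],[156,-174,-336,0,0,0],[156,-174,-336,0,0,0]])

```text
time_s: 9.17
tool_pos: [0.6988, -0.0785, 0.1996]
tool_rot: [-89.9, 0.1, 4.6]
force: [0.0, 0.2, -2.7]
grip_width: 0.0114
```

```bash

python3 - <<'E'
from h import *
o=st(); snap("wrist","6"); print(np.round(o["qpos"],0))
E
```

```text
t 9.17 pos [698.8 -78.5 199.6] rot [-8.989e+01  8.000e-02  4.610e+00] F [ 0.   0.2 -2.7] T [ 0.23 -0.01 -0.01] w 11.4
[ 14.  27. -14.  77.   6.  78.  95.]
```

View pics/wrist6.png

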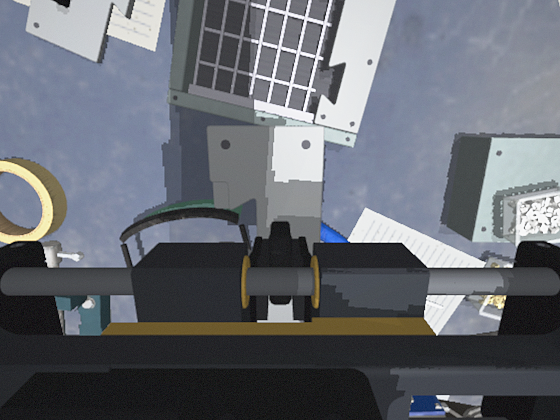

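The box rim is visible at (165–400, 0–145), turned about -14° relative to the tool, and cut off at the top. I'll rise and align the yaw to see all of it.

Request:
move_arm(moves=[[0,-30,0,0,4,0],[-2,-65,0,0,10,0],[-4,-100,0,0,14,0],[-6,-130,0,0,14,0],[-6,-140,0,0,14,0],[-6,-140,0,0,14,0],[-6,-140,0,0,14,0],[-6,-140,0,0,14,0]])

```text
time_s: 9.88
tool_pos: [0.6924, -0.0804, 0.3369]
tool_rot: [-90.0, 0.3, -9.4]
force: [-0.6, -0.1, -2.2]
grip_width: 0.0116
```

```bash

python3 - <<'E'
from h import *
o=st(); snap("wrist","7")
E
```

```text
t 9.88 pos [692.4 -80.4 336.9] rot [-90.02   0.26  -9.44] F [-0.6 -0.1 -2.2] T [ 0.07 -0.04  0.03] w 11.6
```

View pics/wrist7.png

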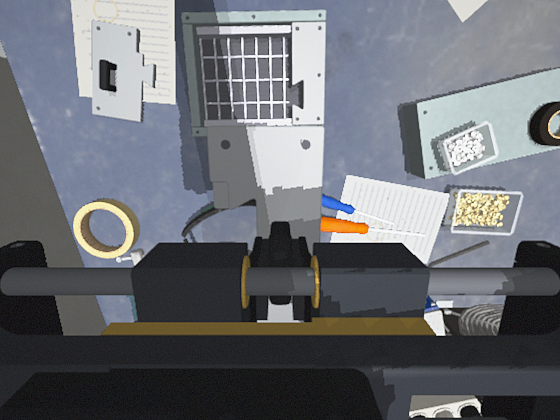

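```bash

python3 - <<'E'
from h import *
p,d,ci=load("wrist","7")
cv2.imwrite("pics/c7b.png",cv2.resize(p[0:150,175:335,::-1],None,fx=5,fy=4,interpolation=cv2.INTER_CUBIC)[:600])
cv2.imwrite("pics/c7f.png",cv2.resize(p[10:130,80:180,::-1],None,fx=5,fy=5,interpolation=cv2.INTER_CUBIC))
W=cloud(d,ci)
print("rim z", [np.round(W[v,u]*1000).tolist() for u,v in [(315,30),(315,60),(315,110),(187,60),(250,18)]])
E
```

```text
rim z [[504.0, -1.0, 45.0], [540.0, -6.0, 42.0], [605.0, -15.0, 44.0], [511.0, -180.0, 41.0], [476.0, -84.0, 43.0]]
```

View pics/c7b.png

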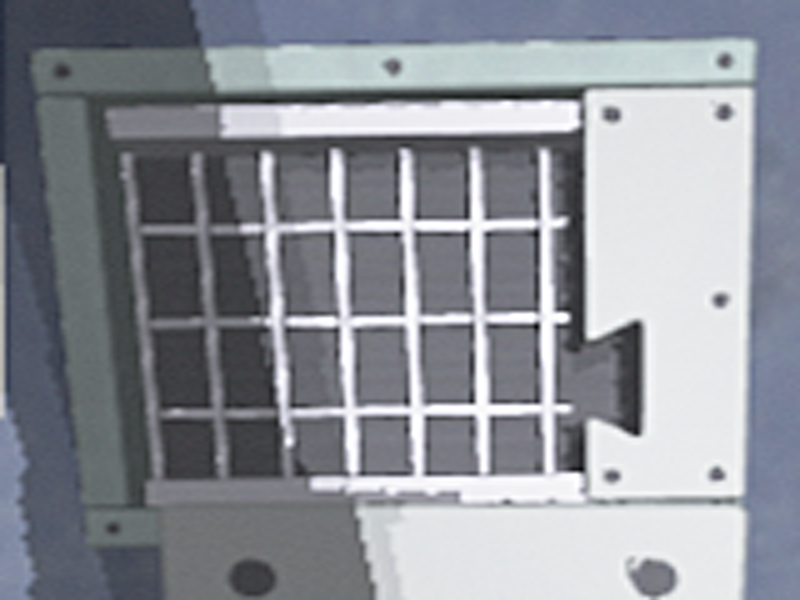

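View pics/c7f.png

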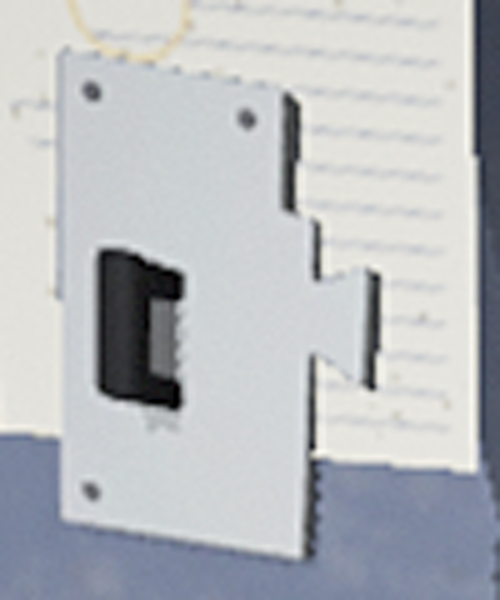

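```bash
cat >> h.py <<'E'
BOX=dict(
 top=np.array([[66.5,33.5],[36.6,33.5],[45.6,49.5],[4.4,49.5],[13.4,33.5],[-66.5,33.5],[-66.5,-99.5],[66.5,-99.5]],float),
 h=np.array([[-80.5,-113.5],[80.5,-113.5],[80.5,79.5],[-80.5,79.5]],float))
def ovl(p,ci,polys,pose,fn,box,f):
    u0,u1,v0,v1=box
    im=cv2.resize(p[v0:v1,u0:u1,::-1],None,fx=f,fy=f,interpolation=cv2.INTER_CUBIC)
    for P,z,col,cl in polys:
        q=(proj(place(P,*pose,z),ci)+0.5-[u0,v0])*f
        cv2.polylines(im,[np.round(q).astype(np.int32)],cl,col,1)
    cv2.imwrite(fn,im)
E
python3 - <<'E'
from h import *
p,d,ci=load("wrist","7")
# initial: socket centre pixel: (640/5+175, 378/4)
print(ray([[640/5+175,378/4],[588/5+175,378/4],[588/5+175,90/4],[588/5+175,497/4]],.042,ci)*1000)
s0=dict(top=BOX["top"][:6]); 
best=fit(p,ci,s0,540,-50,-9.5,30,r=20,parts=("top",))
b2=fit(p,ci,BOX,*best,30,r=5,parts=("top",))
ovl(p,ci,[(BOX["top"],42,(0,0,255),False),(BOX["h"],42,(0,255,0),True)],b2,"pics/ov7.png",(175,335,0,150),4)
# outer y position check
E
```

```text
[[581.5863398  -28.49140246  42.        ]
 [579.16643728 -43.04889508  42.        ]
 [489.75153144 -29.2133635   42.        ]
 [619.31830611 -49.26175684  42.        ]]
fit [538.02 -70.    -8.77] score -15895
fit [535.66 -72.49  -8.29] score -43961
```

View pics/ov7.png

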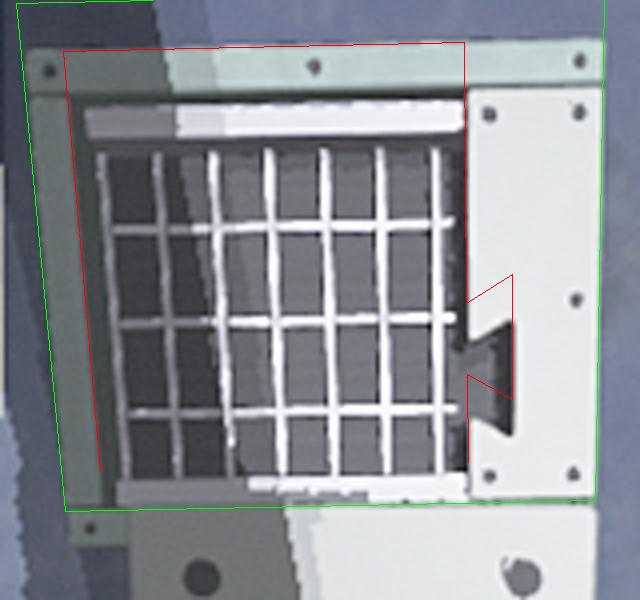

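```bash
python3 - <<'E'
from h import *
p,d,ci=load("wrist","7")
s0=dict(top=BOX["top"][:6])
b1=fit(p,ci,s0,549,-75,-8.8,30,r=6,parts=("top",))
b2=fit(p,ci,BOX,549,-75,-8.8,30,r=6,parts=("top",))
ovl(p,ci,[(BOX["top"],42,(0,0,255),False),(BOX["h"],42,(0,255,0),True)],b2,"pics/ov7.png",(175,335,0,150),4)
# deck edge line points -> yaw
e=ray([[588/5+175,110/4],[588/5+175,330/4],[588/5+175,425/4],[588/5+175,490/4]],.042,ci)*1000; print(e)
# held plate: yaw from its -x end edge in this image
cv2.imwrite("pics/c7p.png",cv2.resize(p[110:220,190:340,::-1],None,fx=5,fy=5,interpolation=cv2.INTER_CUBIC))
# flanged
b=fit(p,ci,FLA,505,-290,-15,0,r=15)
ovl(p,ci,[(FLA["top"],12,(0,0,255),True),(FLA["h"],40,(0,255,0),True)],b,"pics/ov7f.png",(80,180,10,130),5)
E
```

```text
fit [548.66 -73.46  -9.84] score -22036
fit [548.76 -74.41  -8.51] score -50356
[[495.63312918 -30.12344701  42.        ]
 [563.52758196 -40.62903147  42.        ]
 [594.78496858 -45.46561387  42.        ]
 [616.90011324 -48.88758004  42.        ]]
fit [ 500.93 -299.76  -18.91] score -56013
```

View pics/ov7.png

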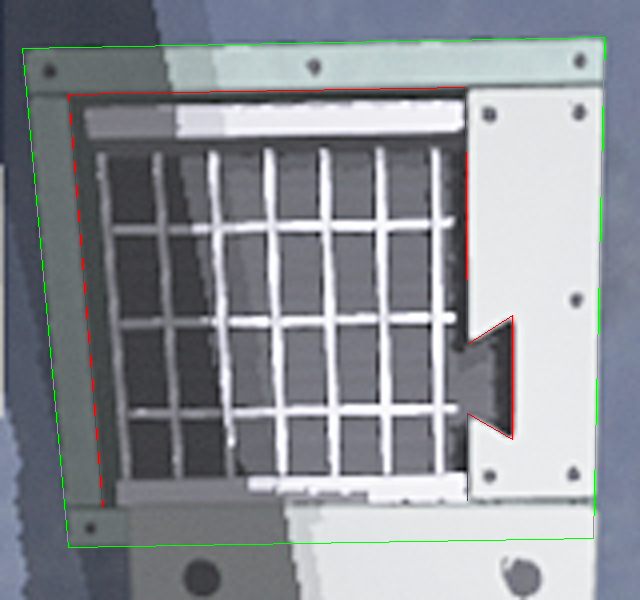

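View pics/c7p.png

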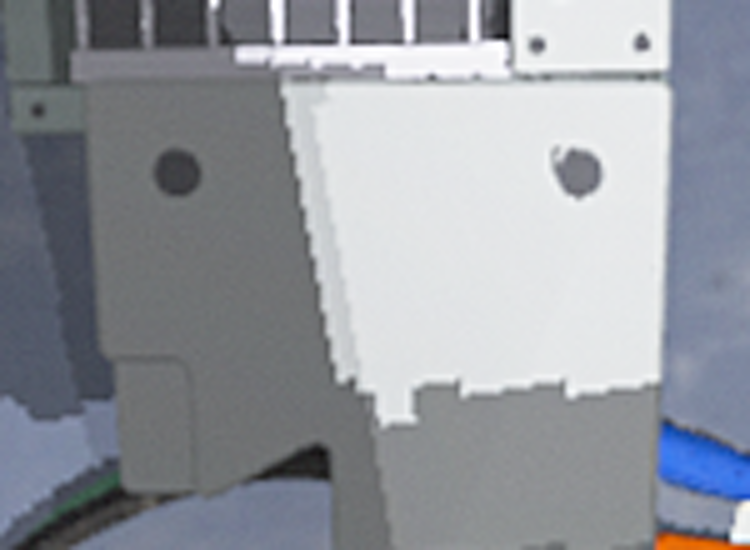

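View pics/ov7f.png

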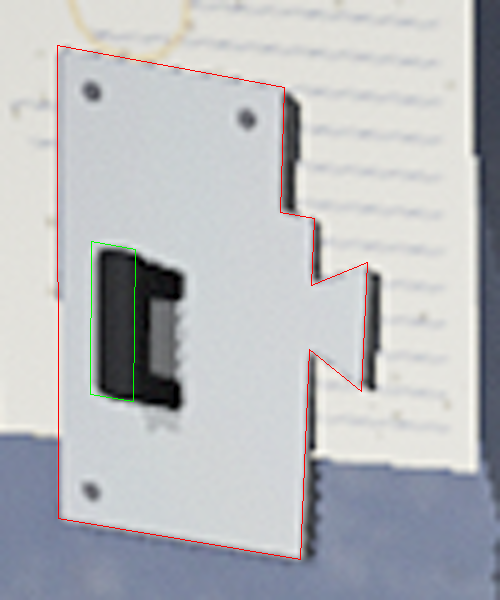

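```bash
cat >> h.py <<'E'
def held(o,dx=0.,M=REB):
    "nominal mid x,y,yaw,z0(underside) of held plate, handle centre at TCP+dx along tool x"
    yaw=o["tool_rot"][2]; c,s=np.cos(np.radians(yaw)),np.sin(np.radians(yaw))
    hx,hy=(8,8) if M is REB else (8,0)
    t=o["tool_pos"]*1000; px,py=dx-hx,-hy
    return t[0]+c*px-s*py,t[1]+s*px+c*py,yaw,t[2]-26.4
E
python3 - <<'E'
from h import *
p,d,ci=load("wrist","7")
o=env.get_obs(); x,y,yaw,z0=held(o); print(x,y,yaw,z0)
T=dict(top=np.array([[-40,32],[-65,32],[-65,-32],[-34,-32],[-34,-22.]]))
T2=dict(top=np.array([[-10,32],[-65,32],[-65,-32],[-34,-32.]]))
for t in (T,T2):
    f=fit(p,ci,t,x,y,yaw,z0,r=6,parts=("top",)); print(np.round(np.array(f)-[x,y,yaw],2))
f=fit(p,ci,T2,x,y,yaw,z0,r=6,parts=("top",),dz=True)
ovl(p,ci,[(T2["top"],z0+12,(0,0,255),False)],(x,y,yaw),"pics/ov7p.png",(190,340,110,220),5)
E
```

```text
683.1557367101447 -87.20960131635714 -9.460975934726953 310.2894634122031
fit [678.69 -85.73  -8.61] score -12425
[-4.47  1.48  0.85]
fit [678.69 -85.74  -8.62] score -15112
[-4.46  1.47  0.84]
fit [678.88 -85.93  -9.08   1.09] score -15154
```

View pics/ov7p.png

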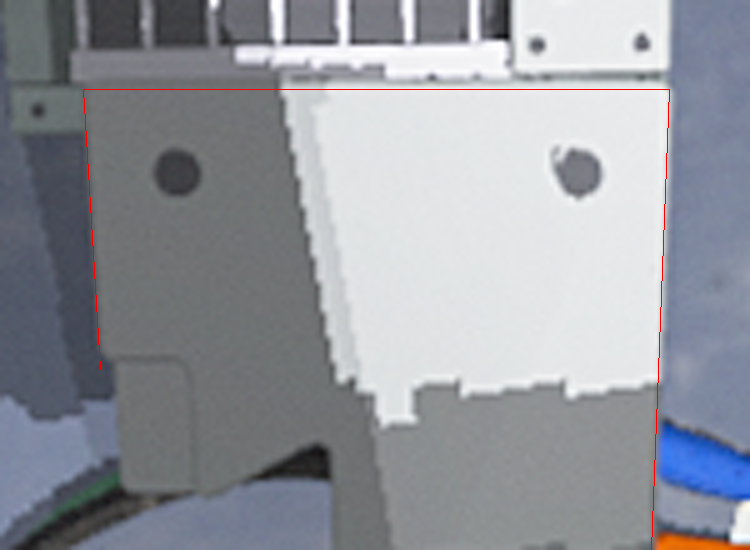

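```bash
python3 - <<'E'
from h import *
delta([672,-85,130],-9.4)
E
```

```text
shift [-18.3 206.8  -7.6] rot [ 0.02 -0.06 -0.29]
```

Request:
move_arm(moves=[[-5,35,-2,0,0,0],[-10,70,-4,0,0,0],[-15,105,-6,0,0,0],[-18,140,-8,0,0,0],[-18,175,-8,0,0,0],[-18,200,-8,0,0,0],[-18,207,-8,0,0,0],[-18,207,-8,0,0,0],[-18,207,-8,0,0,0],[-18,207,-8,0,0,0]])

```text
time_s: 10.77
tool_pos: [0.6757, -0.0859, 0.1352]
tool_rot: [-90.0, -0.2, -9.5]
force: [-0.0, -0.0, -2.0]
grip_width: 0.0117
```

```bash

python3 - <<'E'
from h import *
o=st(); p,d,ci=snap("wrist","8"); o=st()
import json; json.dump([o["tool_pos"].tolist(),o["tool_rot"].tolist()],open("o8.json","w"))
cv2.imwrite("pics/c8.png",cv2.resize(p[0:230,130:390,::-1],None,fx=3,fy=2.6))
E
```

```text
t 10.77 pos [675.7 -85.9 135.2] rot [-89.98  -0.2   -9.5 ] F [-0. -0. -2.] T [ 0.11 -0.15  0.  ] w 11.7
t 10.82 pos [675.9 -85.9 135.6] rot [-89.98  -0.24  -9.5 ] F [ 0.3 -0.8 -3.1] T [ 0.08 -0.07  0.02] w 11.5
```

View pics/wrist8.png

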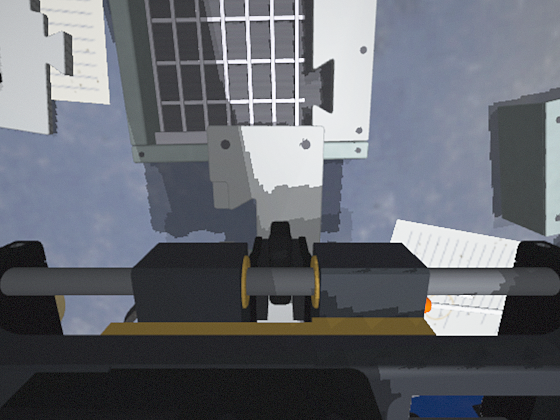

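```bash
cat > joint.py <<'E'
from h import *
from scipy.optimize import differential_evolution
def G_of(p):
    g=cv2.GaussianBlur(cv2.cvtColor(p,cv2.COLOR_RGB2GRAY).astype(np.float32),(0,0),0.7)
    G=np.minimum(np.hypot(cv2.Sobel(g,cv2.CV_32F,1,0),cv2.Sobel(g,cv2.CV_32F,0,1)),80)
    return cv2.GaussianBlur(G,(0,0),0.7)
def samp(P,closed):
    P=np.vstack([P,P[:1]]) if closed else P
    return np.vstack([a+(b-a)*np.arange(0,1,1/max(2,int(np.linalg.norm(b-a)/1.0)))[:,None] for a,b in zip(P[:-1],P[1:])])
def corr(ci,b,dz,dxy=(0,0)):
    R=np.array(ci["R"]);t=np.array(ci["t"]);c=-R.T@t
    R2=R@Rn.from_euler("z",b,degrees=True).as_matrix()   # world rotated by b
    c2=c+np.array([0,0,dz/1000])
    return dict(ci,R=R2,t=-R2@c2)
E
cat > j1.py <<'E'
from joint import *
ims=[load("wrist",k) for k in "678"]; Gs=[G_of(i[0]) for i in ims]
S=np.vstack([samp(BOX["top"],True)[:-1] , samp(BOX["h"],True)])
S=samp(BOX["top"],True)
def cost(a,per=False,mode=0):
    out=[]
    for (p,d,ci),G in zip(ims,Gs):
        ck=corr(ci,a[3],a[4])
        q=proj(place(S,a[0],a[1],a[2],42),ck)
        ok=(q[:,0]>0)&(q[:,0]<559)&(q[:,1]>0)&(q[:,1]<235)&~((q[:,1]>118)&(q[:,0]>195)&(q[:,0]<335))
        q=q[ok].astype(np.float32)
        v=cv2.remap(G,q[:,:1].copy(),q[:,1:].copy(),cv2.INTER_LINEAR)
        out.append(v.sum())
    return np.round(out) if per else -sum(out)
B=[(543,555),(-80,-68),(-12,-6),(-2,2),(-5,5)]
for B_ in (B,B[:3]+[(-1e-6,1e-6)]*2):
    s=differential_evolution(cost,B_,seed=2,tol=1e-8,maxiter=300); print(np.round(s.x,2),round(s.fun),cost(s.x,True))
    A=s.x if B_ is B else A
for k,(p,d,ci) in zip("678",ims):
    ovl(p,corr(ci,A[3],A[4]),[(BOX["top"],42,(0,0,255),True),(BOX["h"],42,(0,255,0),True)],A[:3],f"pics/j{k}.png",(120,400,0,180),2.8)
E
python3 j1.py
```

```text
[ 5.4896e+02 -7.3570e+01 -8.7600e+00  2.0000e-01 -1.7300e+00] -78489 [25645. 32913. 19931.]
[548.76 -74.17  -8.53  -0.     0.  ] -77688 [25488. 32640. 19560.]
```

```bash
python3 -c "
import cv2,numpy as np
cv2.imwrite('pics/j68.png',cv2.resize(np.vstack([cv2.imread('pics/j6.png')[:300],cv2.imread('pics/j8.png')[:480]]),None,fx=0.75,fy=0.75))"
```

```text
(no output)
```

View pics/j8.png

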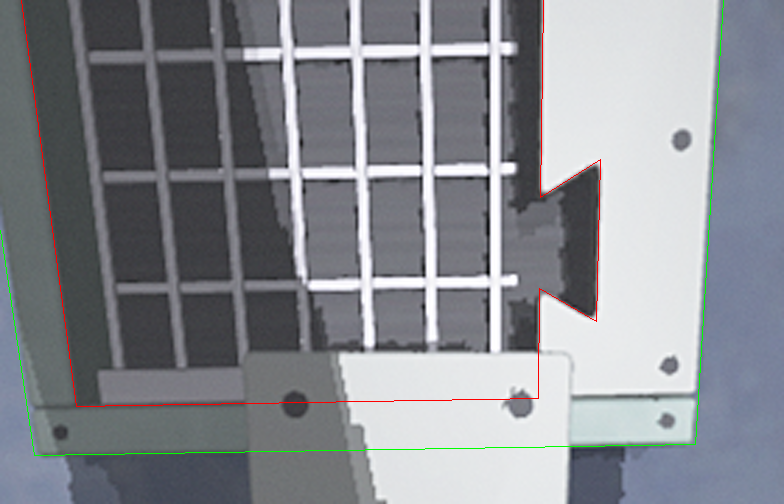

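```bash
python3 - <<'E'
from joint import *
def edge(img,cols,r0,r1):
    g=cv2.GaussianBlur(cv2.cvtColor(img,cv2.COLOR_RGB2GRAY).astype(float),(0,0),0.8)
    pts=[]
    for c in cols:
        s=np.abs(np.diff(g[r0:r1,c])); k=s.argmax()
        if s[k]<4: continue
        w=s[max(0,k-1):k+2]; pts.append((c,r0+0.5+max(0,k-1)+(w*np.arange(len(w))).sum()/w.sum()))
    return np.array(pts)
def lin(pts):
    k=np.polyfit(pts[:,0],pts[:,1],1)
    for _ in range(4):
        r=pts[:,1]-np.polyval(k,pts[:,0]); pts=pts[abs(r)<max(0.5,1.5*np.median(abs(r)))]; k=np.polyfit(pts[:,0],pts[:,1],1)
    return k,len(pts)
for t in "678":
    p,d,ci=load("wrist",t)
    k,n=lin(edge(p,range(213,320),121,131)); print(t,"plate end slope deg",np.degrees(np.arctan(k[0])),np.polyval(k,265),n)
p,d,ci=load("wrist","8")
k,n=lin(edge(p,range(330,366),150,166)); print("box rim +x right",np.degrees(np.arctan(k[0])),n)
k1,n=lin(edge(p,list(range(138,200)),155,170)); print("left",np.degrees(np.arctan(k1[0])),n)
a=np.polyval(k1,140),np.polyval(k,362); print(a,np.degrees(np.arctan((a[1]-a[0])/222)))
W=ray([[140,a[0]],[362,a[1]]],.042,ci)*1000; e=W[1]-W[0]; print("box yaw",np.degrees(np.arctan2(-e[0],e[1])),W)
E
```

```text
6 plate end slope deg 0.20367514773297463 125.49755929928493 51
7 plate end slope deg -0.7996265925155501 124.21311993713746 56
8 plate end slope deg 0.07777845280425996 125.42128195527921 86
box rim +x right -2.139209426038957 36
left -1.4575412460517556 51
(np.float64(161.89350228028067), np.float64(157.26424714296715)) -1.194587151645716
box yaw -8.316177761257855 [[ 612.71297015 -192.14006712   42.        ]
 [ 639.17207655  -11.12730193   42.        ]]
```

```bash
python3 - <<'E'
from joint import *
import json
t,r=json.load(open("o8.json")); o=dict(tool_pos=np.array(t),tool_rot=np.array(r))
p,d,ci=load("wrist","8")
x,y,yaw,z0=held(o); print(x,y,yaw,z0)
q=proj(place(np.array([[-65,32],[-65,-32],[-40,32],[-40,-32.]]),x,y,yaw,z0+12),ci); print(q)
g=cv2.GaussianBlur(cv2.cvtColor(p,cv2.COLOR_RGB2GRAY).astype(float),(0,0),0.6)
for v in (135,145): 
    s=np.abs(np.diff(g[v])); print(v,200+s[200:222].argmax()+.5,310+s[310:335].argmax()+.5)
# mm per px
X=ray([[265,125.42],[265,126.42]],(z0+12)/1000,ci)*1000; print(X)
# seat target: TCP
def tcp(sx,sy,yw,dx,M=REB):
    c,s=np.cos(np.radians(yw)),np.sin(np.radians(yw)); px,py=8-dx,8
    return sx+c*px-s*py, sy+s*px+c*py
print("tcp at seat",tcp(548.9,-73.8,-8.6,-0.8))
E
```

```text
666.7192584730967 -92.48541551154479 -9.49652617517383 109.22956769673851
[[323.92813764 127.33551791]
 [205.89466389 127.33404979]
 [322.15052038 173.17449756]
 [208.88146563 173.19092366]]
135 206.5 322.5
145 220.5 310.5
[[601.63258079 -81.54180056 121.2295677 ]
 [602.14622969 -81.6349071  121.2295677 ]]
tcp at seat (np.float64(558.7973389007634), np.float64(-67.2058599739286))
```

```bash
python3 - <<'E'
from h import *
st(); delta([558.9,-67.2,90],-8.6)
E
```

```text
t 10.82 pos [675.9 -85.9 135.6] rot [-89.98  -0.24  -9.5 ] F [ 0.3 -0.8 -3.1] T [ 0.08 -0.07  0.02] w 11.5
shift [-118.7   45.1   -0.9] rot [-0.01 -0.9   0.24]
```

Request:
move_arm(moves=[[-20,5,0,0,-0.3,0],[-45,15,0,0,-0.6,0],[-75,25,-0.5,0,-0.9,0.1],[-105,35,-1,0,-0.9,0.2],[-118.7,45,-1,0,-0.9,0.2],[-118.7,45,-1,0,-0.9,0.2],[-118.7,45,-1,0,-0.9,0.2],[-118.7,45,-1,0,-0.9,0.2]])

```text
time_s: 11.48
tool_pos: [0.5597, -0.0675, 0.0903]
tool_rot: [-90.0, -0.1, -8.6]
force: [0.0, -0.1, -2.0]
grip_width: 0.0113
```

```bash
python3 - <<'E'
from h import *
st(); delta([558.9,-67.2,75],-8.6)
p,d,ci=snap("wrist","9"); p2,d2,ci2=snap("scene","9")
cv2.imwrite("pics/c9s.png",cv2.resize(p2[190:310,250:420,::-1],None,fx=4.5,fy=4.5,interpolation=cv2.INTER_CUBIC))
o=st()
ovl(p,ci,[(BOX["top"],42,(0,0,255),True),(BOX["h"],42,(0,255,0),True)],(548.9,-73.8,-8.6),"pics/ov9.png",(100,400,0,230),2.6)
E
```

```text
t 11.48 pos [559.7 -67.5  90.3] rot [-89.99  -0.09  -8.6 ] F [ 0.  -0.1 -2. ] T [ 0.07 -0.07  0.01] w 11.3
shift [-0.9 15.3  0.2] rot [-0.01  0.    0.09]
t 11.58 pos [559.4 -67.5  89.7] rot [-8.998e+01 -2.000e-02 -8.600e+00] F [-0.7  0.9 -3. ] T [ 0.12 -0.05 -0.02] w 11.3
```

View pics/ov9.png

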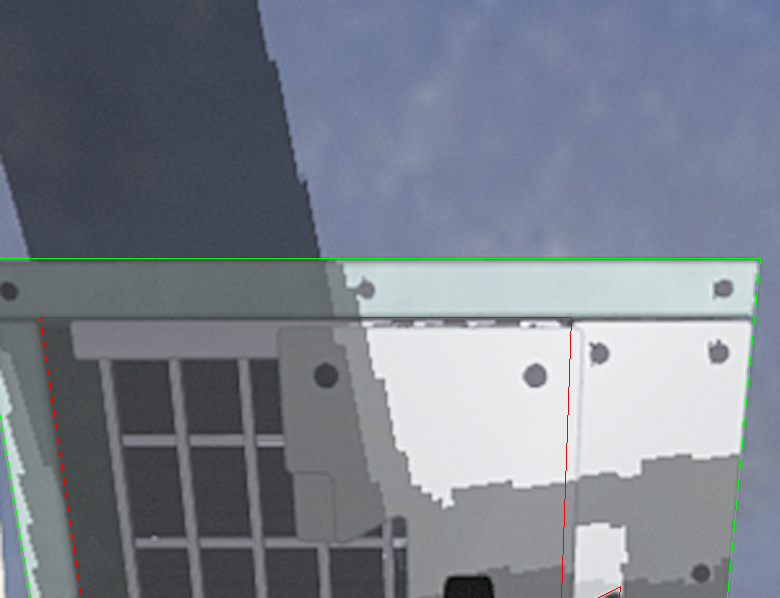

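View pics/c9s.png

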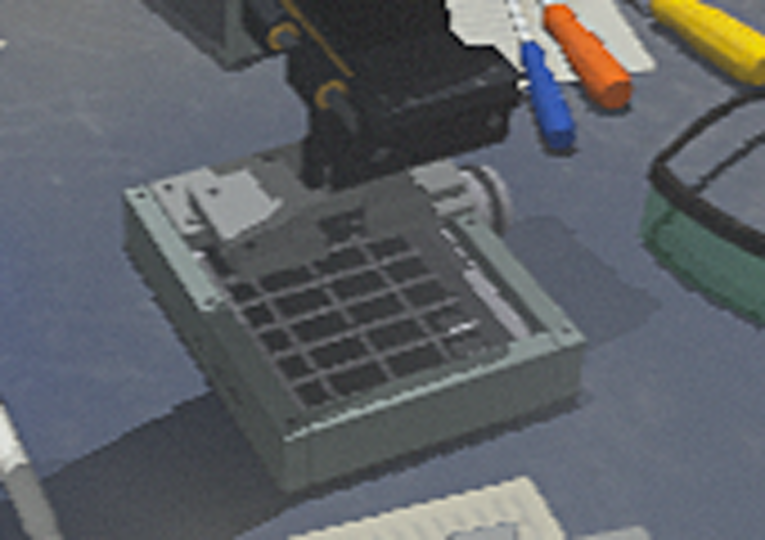

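Box overlay from this new view lies right on the rim (top-left wall and deck), confirming the seat. I'll descend in steps.

Request:
move_arm(moves=[[-0.6,5,0.2,0,0,0],[-0.6,10,0.2,0,0,0.1],[-0.6,14,0.2,0,0,0.1],[-0.6,14,0.2,0,0,0.1],[-0.6,14,0.2,0,0,0.1],[-0.6,14,0.2,0,0,0.1]])

```text
time_s: 12.08
tool_pos: [0.5565, -0.0669, 0.0739]
tool_rot: [-90.0, 0.3, -8.6]
force: [-0.2, -0.2, -1.8]
grip_width: 0.0114
```

```bash
python3 - <<'E'
from h import *
o=st(); delta([558.9,-67.2,56.4],-8.6)
p,d,ci=snap("wrist","10")
x,y,yaw,z0=held(o,-0.9)
ovl(p,ci,[(place(BOX["top"],548.9,-73.8,-8.6,0)[:,:2]*1000,42,(0,0,255),True),(place(REB["top"],x,y,yaw,0)[:,:2]*1000,z0+12,(0,255,0),True)],(0,0,0),"pics/ov10.png",(100,400,60,250),2.6)
E
```

```text
t 12.08 pos [556.5 -66.9  73.9] rot [-90.     0.31  -8.6 ] F [-0.2 -0.2 -1.8] T [ 0.07 -0.02 -0.02] w 11.4
shift [ 2.5 17.5  0.1] rot [-0.    0.   -0.31]
```

View pics/ov10.png

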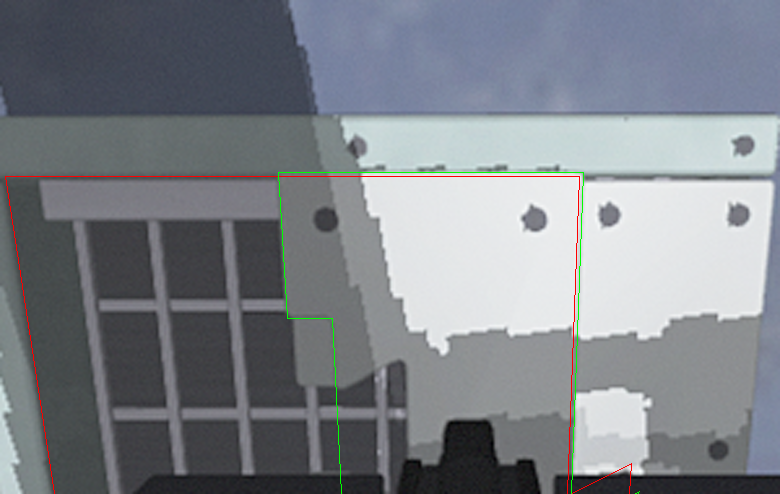

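```bash
python3 - <<'E'
from h import *
for i in range(4):
    o=st(); read_camera("wrist")
print(np.round(o["qpos"],2), np.round(o["joint_velocities"],2))
E
```

```text
t 12.13 pos [556.6 -67.   74.1] rot [-90.     0.29  -8.6 ] F [ 0.2  0.2 -2.7] T [ 0.12 -0.07  0.02] w 11.5
t 12.18 pos [556.6 -67.   74.2] rot [-90.     0.28  -8.6 ] F [ 1.  -0.4 -2.8] T [ 0.06 -0.1  -0.02] w 11.3
t 12.23 pos [556.7 -67.   74.3] rot [-90.     0.27  -8.6 ] F [ 0.6 -0.4 -2.9] T [ 0.14 -0.05 -0.02] w 11.4
t 12.28 pos [556.7 -67.   74.3] rot [-90.     0.27  -8.6 ] F [-0.3 -0.2 -2.1] T [ 0.12 -0.08  0.01] w 11.4
[ 15.79  16.07 -13.28 105.68   4.22  58.99  82.22] [ 0.07 -0.02 -0.02  0.05 -0.02  0.01  0.03]
```

Request:
move_arm(moves=[[1.5,0,0,0,0,-0.2],[2.2,2,0.1,0,0,-0.27],[2.2,4,0.1,0,0,-0.27],[2.2,4,0.1,0,0,-0.27],[2.2,4,0.1,0,0,-0.27]])

```text
time_s: 12.75
tool_pos: [0.5584, -0.0672, 0.0698]
tool_rot: [-90.0, 0.1, -8.6]
force: [0.4, -0.8, -2.3]
grip_width: 0.0111
```

```bash
python3 - <<'E'
from h import *
st();delta([558.9,-67.2,56.4],-8.6)
E
```

```text
t 12.75 pos [558.4 -67.2  69.8] rot [-9.0e+01  6.0e-02 -8.6e+00] F [ 0.4 -0.8 -2.3] T [ 0.06 -0.05  0.  ] w 11.1
shift [ 0.5 13.4  0.1] rot [ 0.    0.   -0.06]
```

Request:
move_arm(moves=[[0.5,1,0.1,0,0,-0.1],[0.5,2,0.1,0,0,-0.1],[0.6,3,0.1,0,0,-0.1],[0.6,4,0.1,0,0,-0.1],[0.6,5,0.1,0,0,-0.1],[0.6,5,0.1,0,0,-0.1]])

```text
time_s: 13.25
tool_pos: [0.5591, -0.0672, 0.0648]
tool_rot: [-90.0, -0.0, -8.6]
force: [-0.2, -0.6, -2.8]
grip_width: 0.0116
```

```bash
python3 - <<'E'
from h import *
st();delta([558.9,-67.2,56.4],-8.6)
E
```

```text
t 13.25 pos [559.1 -67.2  64.8] rot [-9.0e+01 -5.0e-02 -8.6e+00] F [-0.2 -0.6 -2.8] T [ 0.1  -0.03  0.03] w 11.6
shift [-0.2  8.4 -0.1] rot [-0.   -0.    0.05]
```

It is 3.6 mm below the rim with no contact force. I'll continue down.

Request:
move_arm(moves=[[-0.1,1.5,0,0,0,0],[-0.1,3,0,0,0,0],[-0.1,4.5,0,0,0,0],[-0.1,6,0,0,0,0],[-0.1,7,0,0,0,0],[-0.1,8,0,0,0,0],[-0.1,8.5,0,0,0,0],[-0.1,8.5,0,0,0,0]])

```text
time_s: 13.92
tool_pos: [0.5591, -0.0672, 0.0565]
tool_rot: [-90.0, -0.1, -8.6]
force: [0.1, 0.1, -1.5]
grip_width: 0.0112
```

```bash
python3 - <<'E'
from h import *
st();delta([558.9,-67.2,56.4],-8.6)
E
```

```text
t 13.92 pos [559.1 -67.2  56.5] rot [-9.0e+01 -7.0e-02 -8.6e+00] F [ 0.1  0.1 -1.5] T [ 0.07 -0.02 -0.02] w 11.2
shift [-0.2  0.1 -0.1] rot [-0.    0.    0.07]
```

Request:
move_arm(moves=[[0,0.5,0,0,0,0],[0,1,0,0,0,0],[0,1,0,0,0,0]])

```text
time_s: 14.17
tool_pos: [0.5592, -0.0672, 0.0564]
tool_rot: [-90.0, -0.1, -8.6]
force: [-2.2, 1.0, 4.7]
grip_width: 0.011
```

Request:
move_arm(moves=[[0,0,0,0,0,0],[0,0,0,0,0,0],[0,0,0,0,0,0],[0,0,0,0,0,0],[0,-20,0,0,0,0],[0,-50,0,0,0,0],[25,-90,-10,0,0,0],[55,-125,-30,0,0,0],[85,-160,-55,0,0,0],[110,-195,-75,0,0,0],[125,-220,-90,0,0,0],[125,-225,-90,0,0,0],[125,-225,-90,0,0,0],[125,-225,-90,0,0,0]], claw=40)

```text
time_s: 15.33
tool_pos: [0.6698, -0.1758, 0.2814]
tool_rot: [-90.0, -0.2, -8.7]
force: [-0.3, 0.2, 0.1]
grip_width: 0.0399
```

```bash
python3 - <<'E'
from h import *
st(); snap("wrist","11"); st()
E
```

```text
t 15.33 pos [ 669.8 -175.8  281.4] rot [-90.    -0.19  -8.69] F [-0.3  0.2  0.1] T [ 0.13 -0.02 -0.01] w 39.9
t 15.38 pos [ 668.9 -174.3  279.8] rot [-8.996e+01 -1.000e-02 -8.590e+00] F [-0.4  0.7 -0.7] T [ 0.11 -0.03 -0.02] w 39.9
```

View pics/wrist11.png

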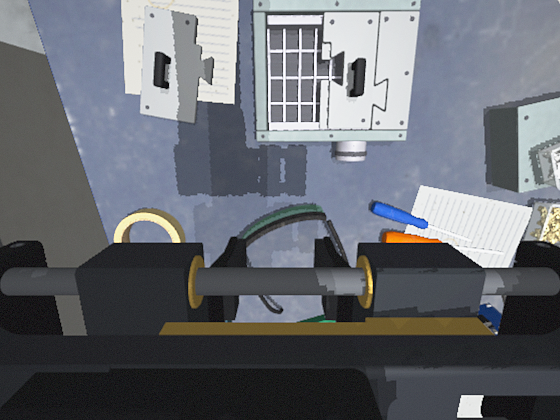

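The rebated plate sits in the box with its key in the deck socket at (380,95). The flanged plate is at (140–213, 5–122). I'll measure both.

```bash
python3 - <<'E'
from h import *
st(); p,d,ci=snap("wrist","12"); st()
W=cloud(d,ci)
m=lambda u,v:np.round(np.median(W[v-2:v+3,u-2:u+3].reshape(-1,3),0)*1000,1)
for n,(u,v) in dict(deck=(398,60),plate_hi=(350,30),plate_lo=(360,115),plate_r=(372,60),key=(380,95)).items(): print(n,m(u,v))
f=fit(p,ci,FLA,501,-300,-16,0,r=8)
f2=fit(p,ci,FLA,501,-300,-16,0,r=8,parts=("top",))
r=fit(p,ci,REB,548.9,-73.8,-8.6,30,r=4)
ovl(p,ci,[(place(FLA["top"],*f,0)[:,:2]*1000,12,(0,0,255),True),(place(FLA["h"],*f,0)[:,:2]*1000,40,(0,255,0),True),(place(REB["top"],*r,0)[:,:2]*1000,42,(0,0,255),False)],(0,0,0),"pics/ov12.png",(120,440,0,160),2.5)
E
```

```text
t 15.38 pos [ 668.9 -174.3  279.8] rot [-8.996e+01 -1.000e-02 -8.590e+00] F [-0.4  0.7 -0.7] T [ 0.11 -0.03 -0.02] w 39.9
t 15.43 pos [ 668.3 -173.6  279. ] rot [-8.994e+01  8.000e-02 -8.540e+00] F [-0.7  0.9 -0. ] T [ 0.13 -0.06 -0.04] w 40.2
deck [542.1 -11.7  43.6]
plate_hi [501.7 -65.7  43.6]
plate_lo [598.3 -61.7  43.5]
plate_r [537.6 -42.5  43.6]
key [578.4 -35.4  43.4]
fit [ 501.08 -299.53  -18.68] score -54048
fit [ 501.05 -299.51  -18.64] score -43835
fit [550.14 -74.37  -8.62] score -51788
```

View pics/ov12.png

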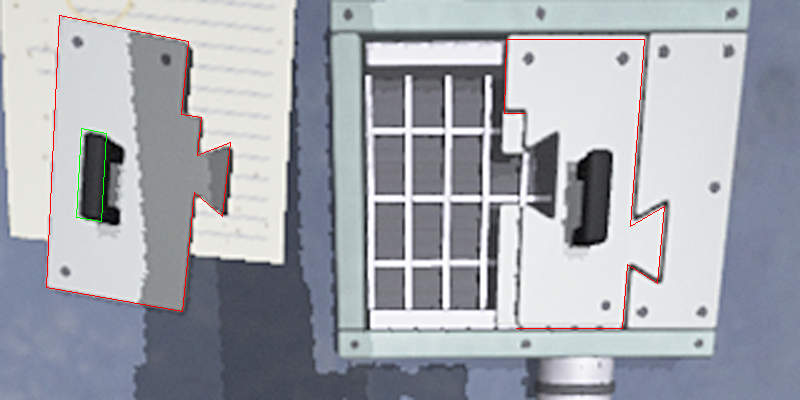

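Both plates' depth matches the deck (43.4–43.6 mm against 43.6), so the first plate is flush. The flanged plate is at (501.1, -299.5), yaw -18.7°, the same from both views. Next I'll grasp its handle.

```bash
python3 - <<'E'
from h import *
delta([508.7,-302.1,70],-18.7)
E
```

```text
shift [-138.5  209.1 -150.9] rot [-0.05 10.16 -0.08]
```

Request:
move_arm(moves=[[-20,15,-25,0,3,0],[-50,40,-55,0,7,0],[-80,70,-90,0,10.2,0],[-110,105,-125,0,10.2,0],[-135,140,-148,0,10.2,0],[-138.5,175,-151,0,10.2,0],[-138.5,200,-151,0,10.2,0],[-138.5,209,-151,0,10.2,0],[-138.5,209,-151,0,10.2,0],[-138.5,209,-151,0,10.2,0]])

```text
time_s: 16.27
tool_pos: [0.5083, -0.3015, 0.0698]
tool_rot: [-89.9, 0.2, -18.8]
force: [0.1, 0.4, 0.6]
grip_width: 0.0398
```

```bash
python3 - <<'E'
from h import *
st(); p,d,ci=snap("wrist","13"); delta([508.7,-302.1,27],-18.7)
f=(501.1,-299.5,-18.7)
ovl(p,ci,[(FLA["top"],12,(0,0,255),True)],f,"pics/ov13.png",(100,420,60,260),2.4)
E
```

```text
t 16.27 pos [ 508.3 -301.5   69.8] rot [-89.9    0.17 -18.75] F [0.1 0.4 0.6] T [ 0.12 -0.14 -0.01] w 39.8
shift [-1.6 44.9 -0.5] rot [-0.06 -0.01  0.08]
```

View pics/ov13.png

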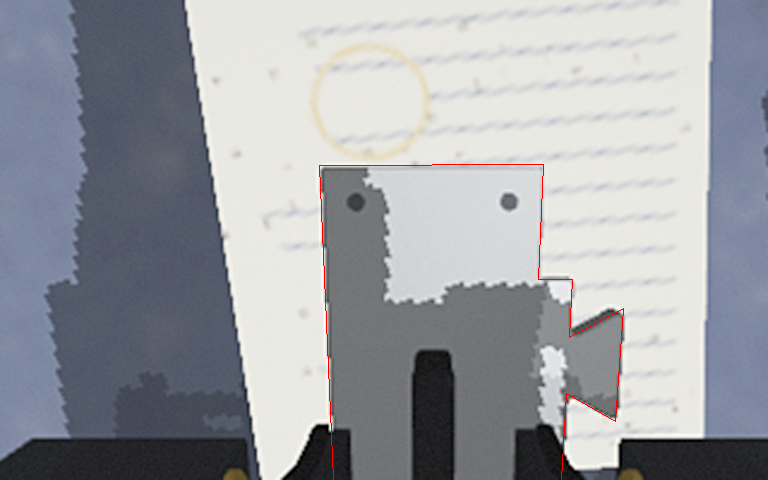

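Request:
move_arm(moves=[[0,20,-0.5,0,0,0],[0,35,-0.5,0,0,0],[0,43,-0.5,0,0,0],[0,43,-0.5,0,0,0],[0,43,-0.5,0,0,0]])

```text
time_s: 16.73
tool_pos: [0.5109, -0.3037, 0.0298]
tool_rot: [-90.0, -0.2, -18.7]
force: [0.2, 0.2, -0.1]
grip_width: 0.0396
```

```bash
python3 - <<'E'
from h import *
st(); delta([508.7,-302.1,27],-18.7)
E
```

```text
t 16.73 pos [ 510.9 -303.7   29.8] rot [-89.99  -0.17 -18.73] F [ 0.2  0.2 -0.1] T [ 0.04 -0.03  0.01] w 39.6
shift [-2.6  2.8  0.8] rot [-0.01 -0.03  0.17]
```

Request:
move_arm(moves=[[-2.5,2.5,0.8,0,0,0.15],[-2.5,2.5,0.8,0,0,0.15],[-2.5,2.5,0.8,0,0,0.15],[-2.5,2.5,0.8,0,0,0.15]])

```text
time_s: 17.07
tool_pos: [0.5079, -0.3026, 0.0267]
tool_rot: [-90.0, 0.0, -18.8]
force: [-0.0, 0.2, -0.1]
grip_width: 0.0403
```

Request:
move_arm(moves=[[0,0,0,0,0,0],[0,0,0,0,0,0],[0,0,0,0,0,0],[0,0,0,0,0,0],[0,0,0,0,0,0],[0,0,0,0,0,0],[0,0,0,0,0,0]], claw=5, newtons=45)

```text
time_s: 17.65
tool_pos: [0.5076, -0.3022, 0.026]
tool_rot: [-90.0, 0.1, -18.8]
force: [-0.1, 1.1, 0.7]
grip_width: 0.0114
```

```bash
python3 - <<'E'
from h import *
o=st(); p,d,ci=snap("wrist","14")
x,y,yaw,z0=held(o,0,FLA); print(x,y,yaw,z0)
f=fit(p,ci,dict(top=FLA["top"][1:]),501.1,-299.5,-18.7,0,r=4,parts=("top",))
ovl(p,ci,[(FLA["top"],12,(0,0,255),True)],(x,y,yaw),"pics/ov14.png",(150,400,60,260),3)
E
```

```text
t 17.65 pos [ 507.6 -302.2   26. ] rot [-8.998e+01  8.000e-02 -1.879e+01] F [-0.1  1.1  0.7] T [ 0.18 -0.11  0.  ] w 11.4
500.0495492912224 -299.6170797540245 -18.792756050909396 -0.36104540681002106
fit [ 501.21 -299.88  -19.2 ] score -18546
```

View pics/ov14.png

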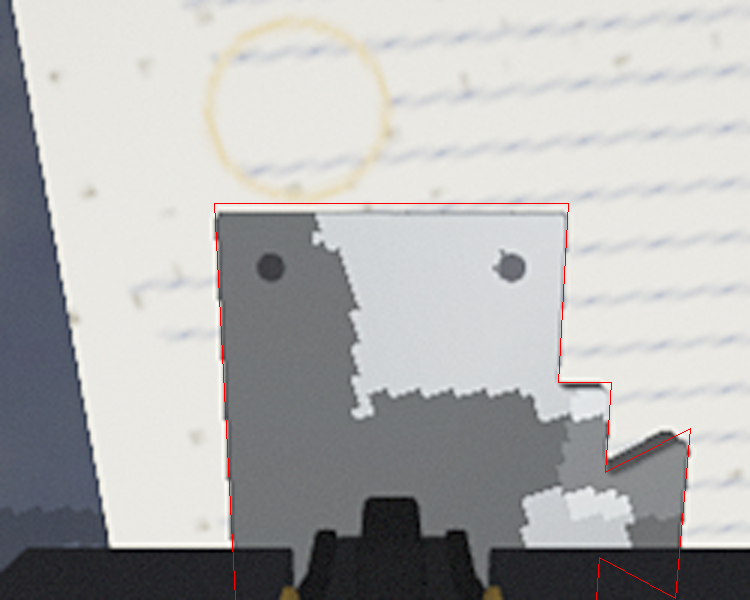

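```bash
python3 - <<'E'
from h import *
delta([546,-139.6,100],-8.6)
E
```

```text
shift [-16.2 -73.9 166.3] rot [ -0.04 -10.19  -0.08]
```

Request:
move_arm(moves=[[0,-12,0,0,0,0],[0,-35,0,0,0,0],[0,-65,10,0,0,0],[-2,-80,30,0,-2,0],[-5,-80,60,0,-5,0],[-9,-80,95,0,-8,0],[-12,-80,125,0,-10.2,0],[-15,-78,150,0,-10.2,0],[-16,-75,164,0,-10.2,0],[-16,-74,166.5,0,-10.2,0],[-16,-74,166.5,0,-10.2,0],[-16,-74,166.5,0,-10.2,0]])

```text
time_s: 18.7
tool_pos: [0.5456, -0.1414, 0.1002]
tool_rot: [-90.1, 0.1, -8.7]
force: [1.2, -0.7, -2.7]
grip_width: 0.0113
```

```bash
python3 - <<'E'
from h import *
read_camera("scene"); read_camera("scene")
o=st(); p,d,ci=snap("wrist","15"); st(); delta([546,-139.6,75],-8.6)
x,y,yaw,z0=held(o,1.2,FLA); z0=o["tool_pos"][2]*1000-26
pl=lambda P,*a: place(P,*a,0)[:,:2]*1000
ovl(p,ci,[(pl(FLA["top"],x,y,yaw),z0+12,(0,0,255),True),(pl(BOX["h"],549,-73.8,-8.6),42,(0,255,0),True),(pl(BOX["top"],549,-73.8,-8.6),42,(0,255,0),True),(pl(REB["top"],549.2,-73.8,-8.6),42,(255,0,255),False)],(0,0,0),"pics/ov15.png",(150,450,50,260),2.6)
E
```

```text
t 18.8 pos [ 545.6 -142.   100.2] rot [-9.004e+01  8.000e-02 -8.770e+00] F [-0.5  0.2 -2.6] T [ 0.07 -0.03  0.01] w 11.5
t 18.85 pos [ 545.8 -141.8  100.3] rot [-9.002e+01  7.000e-02 -8.760e+00] F [-0.4 -0.8 -2.2] T [ 0.14 -0.05 -0.01] w 11.2
shift [-0.1 25.3  2.2] rot [ 0.02 -0.16 -0.07]
```

View pics/ov15.png

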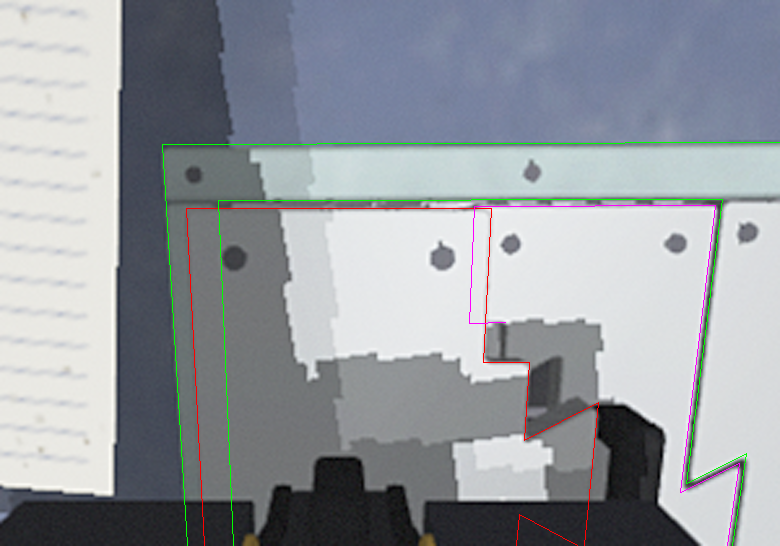

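Request:
move_arm(moves=[[0,8,2.2,0,-0.15,0],[0,16,2.2,0,-0.15,0],[0,24,2.2,0,-0.15,0],[0,28,2.2,0,-0.15,0],[0,28,2.2,0,-0.15,0],[0,28,2.2,0,-0.15,0]])

```text
time_s: 19.35
tool_pos: [0.5461, -0.1374, 0.0715]
tool_rot: [-90.0, 0.1, -8.4]
force: [-0.5, -0.6, -3.0]
grip_width: 0.0115
```

```bash
python3 - <<'E'
from h import *
st(); delta([546,-139.6,56],-8.6)
E
```

```text
t 19.35 pos [ 546.1 -137.4   71.5] rot [-89.96   0.14  -8.45] F [-0.5 -0.6 -3. ] T [ 0.14 -0.07  0.03] w 11.5
shift [ 0.3 15.5 -2.2] rot [-0.03  0.15 -0.14]
```

Request:
move_arm(moves=[[0,0,-1.5,0,0.1,-0.1],[0,0.5,-1.5,0,0.1,-0.1],[0,0.5,-1.5,0,0.1,-0.1],[0,0.5,-1.5,0,0.1,-0.1]])

```text
time_s: 19.68
tool_pos: [0.5464, -0.139, 0.0719]
tool_rot: [-90.0, -0.1, -8.6]
force: [0.6, 0.8, -2.5]
grip_width: 0.0116
```

```bash
python3 - <<'E'
from h import *
st(); delta([546,-139.6,56],-8.6)
E
```

```text
t 19.68 pos [ 546.4 -139.    71.9] rot [-8.998e+01 -6.000e-02 -8.550e+00] F [ 0.6  0.8 -2.5] T [ 0.09 -0.03 -0.03] w 11.6
shift [-0.4 15.9 -0.6] rot [-0.02  0.05  0.06]
```

Close enough. I'll finish the alignment while lowering to just inside the rim.

Request:
move_arm(moves=[[-0.3,1.5,-0.5,0,0,0],[-0.3,3,-0.5,0,0,0],[-0.3,3,-0.5,0,0,0],[-0.3,4,-0.5,0,0,0],[-0.3,5,-0.5,0,0,0],[-0.3,6,-0.5,0,0,0],[-0.3,6,-0.5,0,0,0]])

```text
time_s: 20.27
tool_pos: [0.5457, -0.1393, 0.0653]
tool_rot: [-90.0, 0.0, -8.5]
force: [-0.8, -0.5, -2.0]
grip_width: 0.0112
```

```bash
python3 - <<'E'
from h import *
st(); delta([546,-139.6,56],-8.6)
E
```

```text
t 20.27 pos [ 545.7 -139.3   65.3] rot [-89.97   0.    -8.54] F [-0.8 -0.5 -2. ] T [ 0.03 -0.04  0.01] w 11.2
shift [ 0.4  9.3 -0.3] rot [-0.03  0.06 -0.  ]
```

No contact at 39 mm, so it has entered freely. Lowering on.

Request:
move_arm(moves=[[0.3,1.5,-0.3,0,0,0],[0.3,3,-0.3,0,0,0],[0.3,4.5,-0.3,0,0,0],[0.3,6,-0.3,0,0,0],[0.3,7,-0.3,0,0,0],[0.3,8,-0.3,0,0,0],[0.3,9,-0.3,0,0,0],[0.3,9,-0.3,0,0,0]])

```text
time_s: 20.93
tool_pos: [0.546, -0.1397, 0.0564]
tool_rot: [-90.0, -0.0, -8.5]
force: [-0.3, 0.2, -3.1]
grip_width: 0.0111
```

```bash
python3 - <<'E'
from h import *
st(); delta([546,-139.6,56],-8.6)
E
```

```text
t 20.93 pos [ 546.  -139.7   56.4] rot [-8.997e+01 -1.000e-02 -8.550e+00] F [-0.3  0.2 -3.1] T [ 0.08 -0.06  0.04] w 11.1
shift [0.  0.4 0.1] rot [-0.03  0.05  0.01]
```

Request:
move_arm(moves=[[0,0.7,0,0,0,0],[0,1.4,0,0,0,0],[0,1.4,0,0,0,0],[0,1.4,0,0,0,0]])

```text
time_s: 21.27
tool_pos: [0.5462, -0.1398, 0.056]
tool_rot: [-90.0, -0.0, -8.5]
force: [-2.7, 1.9, 5.8]
grip_width: 0.0117
```

Request:
move_arm(moves=[[0,0,0,0,0,0],[0,0,0,0,0,0],[0,0,0,0,0,0],[0,0,0,0,0,0],[0,0,0,0,0,0],[0,-20,0,0,0,0],[0,-50,0,0,0,0],[20,-90,0,0,0,0],[50,-125,5,0,0,0],[80,-160,15,0,0,0],[110,-195,25,0,0,0],[130,-215,30,0,0,0],[135,-215,30,0,0,0],[135,-215,30,0,0,0],[135,-215,30,0,0,0],[135,-215,30,0,0,0]], claw=40)

```text
time_s: 22.6
tool_pos: [0.6826, -0.1306, 0.2685]
tool_rot: [-90.0, 0.2, -8.6]
force: [-0.7, 0.1, -0.1]
grip_width: 0.04
```

```bash
python3 - <<'E'
from h import *
st(); p,d,ci=snap("wrist","16"); st(); p2,d2,ci2=snap("scene","16"); snap("side","16")
cv2.imwrite("pics/c16.png",cv2.resize(p[0:160,180:400,::-1],None,fx=3.6,fy=3.6))
W=cloud(d,ci)
np.save("W16.npy",W)
E
```

```text
t 22.6 pos [ 682.6 -130.6  268.5] rot [-90.     0.16  -8.58] F [-0.7  0.1 -0.1] T [ 0.04 -0.03  0.01] w 40.0
t 22.65 pos [ 682.4 -130.7  268.5] rot [-90.     0.16  -8.59] F [ 0.3 -0.1 -0.5] T [ 0.08 -0.01  0.01] w 39.9
```

View pics/c16.png

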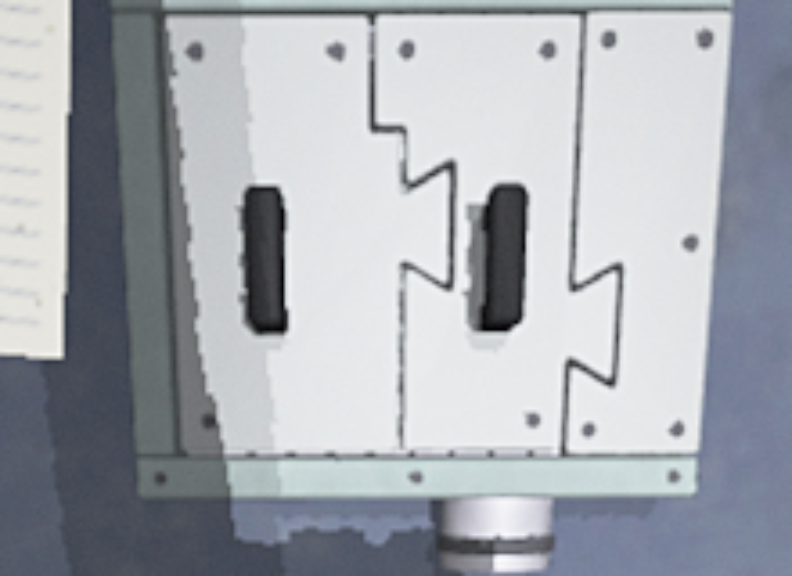

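View pics/scene16.png

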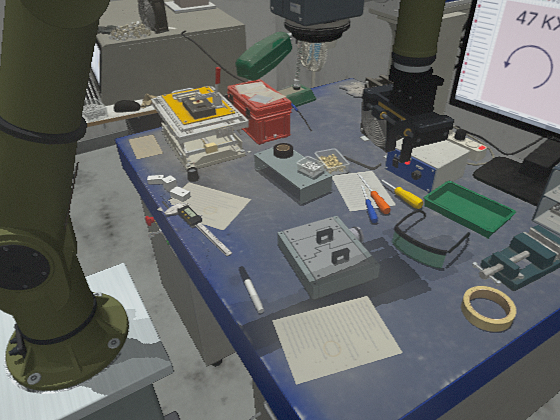

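Both plates lie in the box with keys engaged and even gaps. I'll check flushness by depth and that the bystanders didn't move.

```bash
python3 - <<'E'
from h import *
p,d,ci=load("wrist","16"); W=cloud(d,ci)
m=lambda u,v:np.round(np.median(W[v-2:v+3,u-2:u+3,2])*1000,1)
c=lambda x,y:(int(180+x/3.6),int(y/3.6))
for n,q in dict(deck=(650,150),deck2=(650,400),reb_hi=(480,100),reb_lo=(490,400),fl_hi=(280,110),fl_lo=(310,410),fl_left=(215,250),fl_r=(350,250),key=(435,225),flange=(390,350)).items(): print(n,m(*c(*q)))
# plane fit per plate
a,_,_=load("scene","0"); b,_,_=load("scene","16")
for n,(u0,u1,v0,v1) in dict(caliper=(150,235,195,260),loupe=(183,203,165,185),pen=(232,268,260,318)).items():
    x=a[v0:v1,u0:u1].astype(int);y=b[v0:v1,u0:u1].astype(int); print(n,np.abs(x-y).mean())
job.sign_off()
st()
E
```

```text
deck 43.5
deck2 43.7
reb_hi 43.6
reb_lo 43.4
fl_hi 43.5
fl_lo 43.4
fl_left 43.2
fl_r 43.7
key 43.4
flange 43.3
caliper 2.2810859728506787
loupe 2.2533333333333334
pen 19.61685823754789
the job is handed in; nothing more can be done
the job is handed in; nothing more can be done
```

```bash
python3 - <<'E'
import cv2,numpy as np
a=cv2.imread("pics/scene0.png")[240:330,220:290];b=cv2.imread("pics/scene16.png")[240:330,220:290]
cv2.imwrite("pics/pen.png",cv2.resize(np.hstack([a,b]),None,fx=5,fy=5))
E
```

```text
(no output)
```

View pics/pen.png

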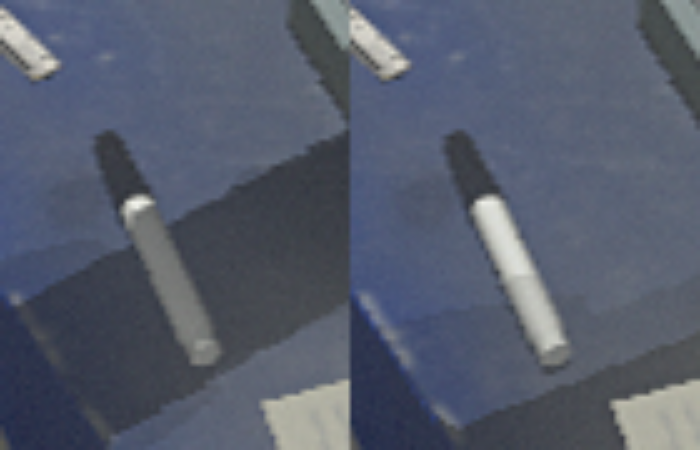

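The box is closed with both plates flush, and I handed the job in at about 22.7 s of the 64 s allowed.

- **Rebated plate:** I gripped it by its free end, drew it 115 mm out from under the shelf, and released it on the bench. I then took it by its handle and lowered it into the box beside the fixed deck. It went in without rim contact and rested at the expected height.
- **Flanged plate:** I fitted it second, with its key in the first plate's socket and its flange over the rebate. I let go and the arm stands clear.

**Last checks**
- **Flushness:** the depth image reads 43.5–43.7 mm on the deck and 43.2–43.7 mm on both plates, keys and flange. That is about 1.5 mm above the stated 42 mm everywhere, which looks like a camera height offset.
- **Fit:** the wrist picture shows both keys engaged with even gaps.
- **Caliper and loupe:** they look unchanged between the first and last scene pictures.
- **Pen:** the picture-difference test disagreed (19.6 against about 2 for the others). I looked at it only after handing in: the pen lies in the same place, and the change is the arm's shadow moving off it.
- **Forces:** I read none above about 15 N, but only at the end of each move.

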